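# Step-stack ring trays at closing time

## Task

Closing time: take the two trays off the sloping stands and stack them on the tray lying on the grey counter pad, which stays where it is. Turn each tray end for end from the one below it and step it along its length, away from that tray's ring roll, so that it seats level down between the side lips and just clear of the roll, a centimetre or less from it. Do not tip or drop a tray, leave the other things on the counter undisturbed, and leave the stack standing by itself.

Things in the scene. Friction and masses are not known exactly. Their poses are not given: they have to be found in the camera images.
- tray_a: Pale wooden ring tray, 104 (own x) by 184 (own y) mm, 0.26 kg, bottom of the stack, flat on the pad. Origin: centre of the underside; z up out of the open top, +y to the end with the ring roll. The three trays are alike. Base board 91 wide, 182 long; inner floor at height 8. Tops of the end walls (8 thick), side ledges and divider at height 30.
- tray_b: Tray like tray_a, same frame. Starts on a sloping stand, long side level, ring roll to the robot's left. Its long walls (x = +-42 to +-52, from height 5 up) have a 3 thick outer lip up to height 34, 98 clear between lips: the base board of the tray above drops between them (3.5 play each side) and rests on ledges, end wall and divider, origin 30 above this one's.
- tray_c: Tray like tray_a, same frame. Starts on the other stand, long side level, ring roll to the robot's right. Balanced about its middle. A tray stepped 32 mm along -y of the tray below would just touch that one's ring roll; about 39 is right.
- tray_a_roll (a point): Centre of tray_a's ring roll, at (0, 72, 28) mm in the tray's frame. The roll lies across the tray from y = 60 to 84, its top at height 40, the rings on it up to 46.
- tray_b_roll (a point): The same point of tray_b's ring roll.
- tray_c_roll (a point): The same point of tray_c's ring roll.
- tray_b_grip (a point): Middle of the top edge of tray_b's cross divider, at (0, 0, 30) mm in the tray's frame. The divider is 10 thick (y = -5 to 5), 84 long along x, 22 high above the floor: pinch it here, fingers closing along the tray's y, one in each compartment. The floor is free from y = -60 to 60; beyond -60 a pad with stones, 27 high, beyond 60 the roll.
- tray_c_grip (a point): The same point of tray_c's divider.
- stand_1: Fixed dark wooden stand, footprint 110 (x) by 200 (y) mm, origin under its centre. Its board faces -x at yaw 0 and slopes 30 degrees, rising away from the robot from 15 to 73 mm high, 44 above the origin at the middle of the tray's seat. A stop along the front edge, 14 high square to the board, holds the tray, which lifts off freely. Either stand may be left or right.
- stand_2: A second stand just like stand_1, with the other tray.
- pad: Fixed grey counter pad, 130 (x) by 230 (y) by 3 mm, under tray_a. Origin: centre of its underside.
- bust: Bystander: black necklace bust, about 100 wide and 200 high, loose. Origin under its middle.
- ring_cone: Bystander: white ring cone, 44 across and 68 high, loose. Origin under its middle.
- bangle: Bystander: stone bangle lying flat, 75 across, 11 thick, loose. Origin at its middle, on the counter.
- loupe: Bystander: folding loupe, about 60 long and 10 high, loose. Origin under the lens.
- gift_box: Bystander: open gift box 85 by 85 mm with raised lid, about 117 high, loose. Origin under the middle of the box.
- tweezers: Bystander: steel tweezers lying flat, 125 long, 8 high, loose. Origin at their middle.
- calculator: Bystander: desk calculator 105 by 70 by 14 mm, loose. Origin under its middle.
There are look-alikes about, which are no part of the job. Leave any turquoise look-alike of the tray_b alone.

How it is judged:
By the outcome, as a careful person would: the job done as asked, in the order asked, and still so for the second after the job is handed in, with the robot touching nothing.
It also fails if it takes over 54 s, if anything falls off the work surface, if the arm or the gripper's body presses on something with over 40 N, if the wrist force passes 120 N, or if a joint passes its speed limit or range.

## Robot

A 6-joint arm with a two-finger parallel gripper is mounted at the origin on the work surface. World frame = base frame: x ahead of the robot, y to its left, z up, the work surface at z = 0. Lengths are in m, angles in rad, forces in N, time in s.
With the tool pointing down it reaches from about 0.3 to 0.775 m from the base axis. Payload 14.6 kg.
Tool frame: the origin (TCP) lies at the very end of the fingers, on their centre line; the grasp point (between the pads) lies 19 mm behind it; z points along the fingers, y is the direction in which the jaws open and shut (so a half turn about z gives the same grasp; the last joint's range is limited). The gripper opens to 94 mm and grips with 3 to 60 N. Pads are 16 mm wide; open, the fingers measure 119 mm over their backs; the gripper's body (75 mm by 177 mm) begins 78 mm behind the grasp point.
Start: joints at [-1.208, 0.3, 1.521, -0, 1.321, -0.067], TCP at [0.229, -0.5, 0.205] pointing down, gripper open.
Joint ranges: [-3.03, 3.03], [-0.79, 2.21], [0.23, 2.52], [-1.04, 4.18], [0, 3.07], [-2.55, 2.55]. Speed limits (rad/s): [2.22, 2.22, 2.57, 3.14, 3.14, 3.14].

## Interface

Orientations are given as [roll, pitch, yaw] about the fixed x, y, z axes, in that order (R = Rz(yaw) Ry(pitch) Rx(roll)).
In Python, from station import ctrl, eyes gives the robot as it stands.
- The arm moves only by the tool jog_arm, never from a script. Its argument "moves" is a list of rows, each a list of 3 entries, a list of its own where there are three numbers: the shift along the world's x, y, z in mm, then the turn, a rotation vector about the world's x, y, z in units of 5 degrees (1.0 is 5 degrees), then the finger opening in mm, from 0 to 94. In form: [[[tx, ty, tz], [wx, wy, wz], jaw], ...]. A call has 1 to 5 rows; each row is the pose to reach, as a shift and turn from the pose commanded when the call began; what a row does not reach only later rows make up. A row lasts 1/12 s, in which the tool goes at most 41.7 mm and 7.16 degrees, less where a joint would pass 70% of its speed; a pose out of reach is approached as far as the arm can. A call with a gripper value outside its range is refused whole. The fingers move at their own pace and stop on an object; "squeeze" is the grip in N (left out, the last holds). Time passes only in rows, so rows that repeat a pose let the fingers close. It gives the time, the measured TCP pose, the force and the opening at its end, in the units of the state.
- ctrl.get_obs(): the state, without advancing time (a new reading comes with each control period).
- eyes.camera(name): name is "side" or "top"; returns a dict with "frame" (384x512x3 uint8, red, green, blue), "vertical_fov" (degrees; the focal length in pixels is half the picture's height over the tangent of half this angle, whatever the lens; pixels are square), "cx", "cy" (the principal point, pixels), "eye" and "attitude" of the camera in the world. Camera axes: x right, y down, z forward; pixel columns grow to the right and rows downward; lengths in m; the calibration is good to about 2 mm. A picture is of the moment at which its call begins. There is no depth.
- ctrl.hand_in(): hands the job in, once; it reports no verdict.
The state is a dict: "time_s": time; "qpos": joint angles; "joint_vel": joint speeds; "tau": joint torques, N m; "ee_pos": TCP position; "eef_rot": TCP orientation; "force": force on the tool from outside, world axes, zero at the start; "moment": the same for the moment, N m; "grip_width": finger opening in m.
Only numpy, scipy, OpenCV 4.12 (cv2) and the standard library are available. Lean on these libraries where they do the work, as an engineer would, in place of code of your own. Each camera call takes 0.05 s, during which the arm holds its last target.

## Working session

There is one attempt and no reset: what is moved stays moved. The work goes in short steps, Python scripts to look and compute and a tool call to move; the robot and the scene stay as the last step left them, time stands still between calls to the robot, and variables do not carry over. Pictures are saved under pics/ and viewed, and the job is handed in when it is done.

Besides the shell and the picture viewer there is one more tool, called after "Request:" by a JSON object that holds its "name" and its "arguments", one argument or row to a line. jog_arm: Moves the arm, as the interface text tells. Its arguments: {"type":"object","properties":{"moves":{"type":"array","items":{"type":"array"}},"squeeze":{"type":"number"}},"required":["moves"]}

```bash
ls; mkdir -p pics; python3 - <<'E'
from station import ctrl, eyes
import cv2
print(ctrl.get_obs())
for n in("side","top"):
    c=eyes.camera(n)
    cv2.imwrite(f"pics/{n}0.png",c["frame"][:,:,::-1])
    print({k:v for k,v in c.items() if k!="frame"})
E
```

```text
pics
{'time_s': 0.0, 'qpos': array([-1.20759354e+00,  3.00467001e-01,  1.52160167e+00, -6.39017610e-06,
        1.32070864e+00, -6.66323907e-02]), 'joint_vel': array([ 9.33835787e-04, -3.00223008e-04,  1.08592942e-04,  7.53694998e-04,
        1.09723949e-03,  4.72204922e-05]), 'tau': array([-8.58035892e-04, -5.31804764e+01, -3.52736521e+01,  7.07848719e-02,
        2.43876205e-02, -7.96730183e-05]), 'ee_pos': array([ 0.22907852, -0.4997214 ,  0.20487987]), 'eef_rot': array([-3.14041021e+00, -7.27026709e-05,  4.29836721e-01]), 'force': array([-0.37780616,  0.2207565 ,  0.51510303]), 'moment': array([-0.04305449, -0.00282083,  0.03825172]), 'grip_width': 0.09380198064635928}
{'vertical_fov': 54.83776550050659, 'cx': 259.539032269626, 'cy': 190.38027487337052, 'eye': array([0.06395542, 0.84466491, 0.68806091]), 'attitude': array([-2.12656705, -0.02403729, -2.64006896])}
{'vertical_fov': 53.10805923995933, 'cx': 258.7955815796424, 'cy': 196.2476198274706, 'eye': array([ 0.43167518, -0.0612688 ,  1.19669489]), 'attitude': array([-3.04147787,  0.0084463 , -1.57300719])}
```

View pics/side0.png

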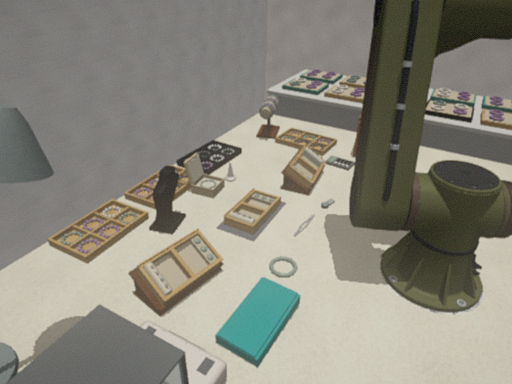

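View pics/top0.png

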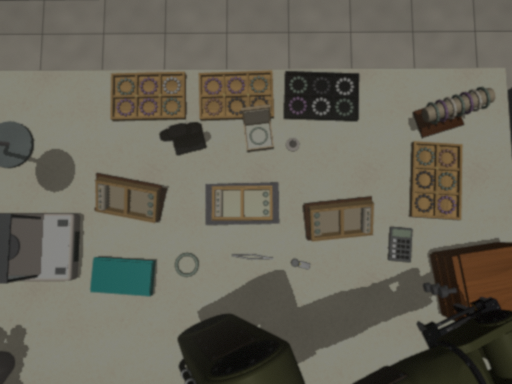

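```bash
cat > h.py <<'E'
import numpy as np, cv2
from scipy.spatial.transform import Rotation as R
def cam(c):
    f=192/np.tan(np.radians(c["vertical_fov"])/2)
    return f,c["cx"],c["cy"],np.array(c["eye"]),R.from_euler("xyz",c["attitude"]).as_matrix()
def ray(c,uv,z):
    f,cx,cy,e,A=cam(c); uv=np.atleast_2d(uv).astype(float)
    d=np.c_[(uv[:,0]-cx)/f,(uv[:,1]-cy)/f,np.ones(len(uv))]@A.T
    return e+d*((z-e[2])/d[:,2])[:,None]
def proj(c,P):
    f,cx,cy,e,A=cam(c); q=(np.atleast_2d(P)-e)@A
    return np.c_[q[:,0]/q[:,2]*f+cx,q[:,1]/q[:,2]*f+cy]
def tri(c1,uv1,c2,uv2):
    M=[];b=[]
    for c,uv in((c1,uv1),(c2,uv2)):
        f,cx,cy,e,A=cam(c);d=A@np.array([(uv[0]-cx)/f,(uv[1]-cy)/f,1]);d/=np.linalg.norm(d)
        Q=np.eye(3)-np.outer(d,d);M.append(Q);b.append(Q@e)
    return np.linalg.solve(sum(M),sum(b))
E
python3 - <<'E'
import cv2
t=cv2.imread("pics/top0.png");s=cv2.imread("pics/side0.png")
a=t[165:250,85:185];b=t[165:250,190:290];c=t[165:250,290:390]
k=lambda i,f:cv2.resize(i,None,fx=f,fy=f,interpolation=cv2.INTER_CUBIC)
import numpy as np
cv2.imwrite("pics/topcrop.png",np.vstack([np.hstack([k(a,4),k(b,4)]),]))
cv2.imwrite("pics/topcrop2.png",k(c,6))
cv2.imwrite("pics/sidecrop1.png",k(s[225:310,120:230],6))
cv2.imwrite("pics/sidecrop2.png",k(s[130:240,215:345],6))
E
```

```text
(no output)
```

View pics/topcrop.png

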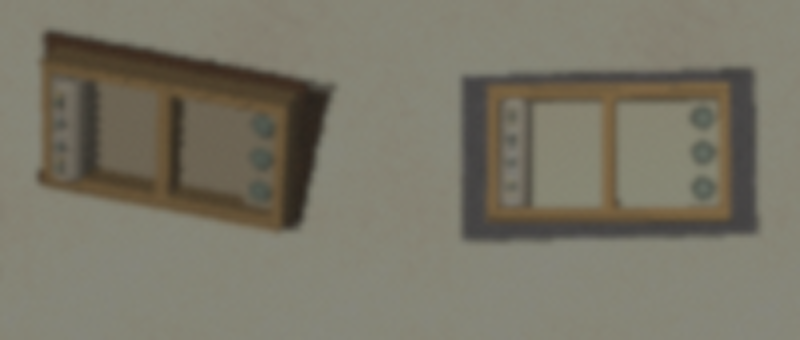

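View pics/topcrop2.png

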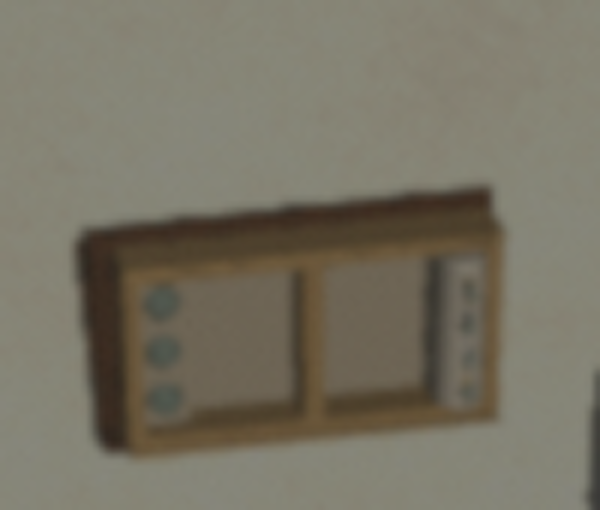

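View pics/sidecrop1.png

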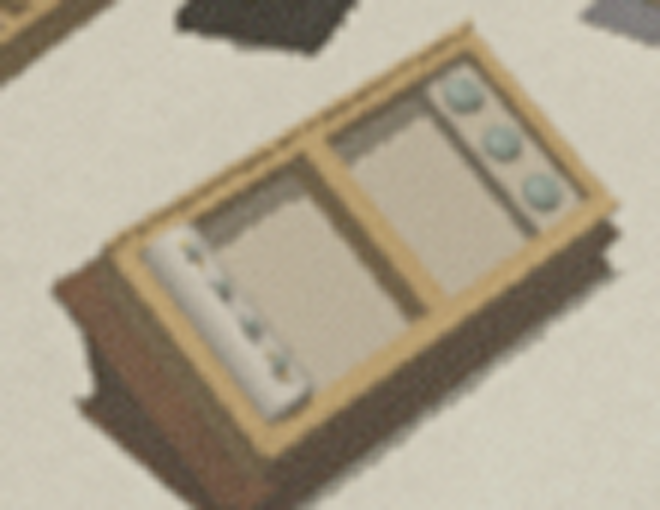

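View pics/sidecrop2.png

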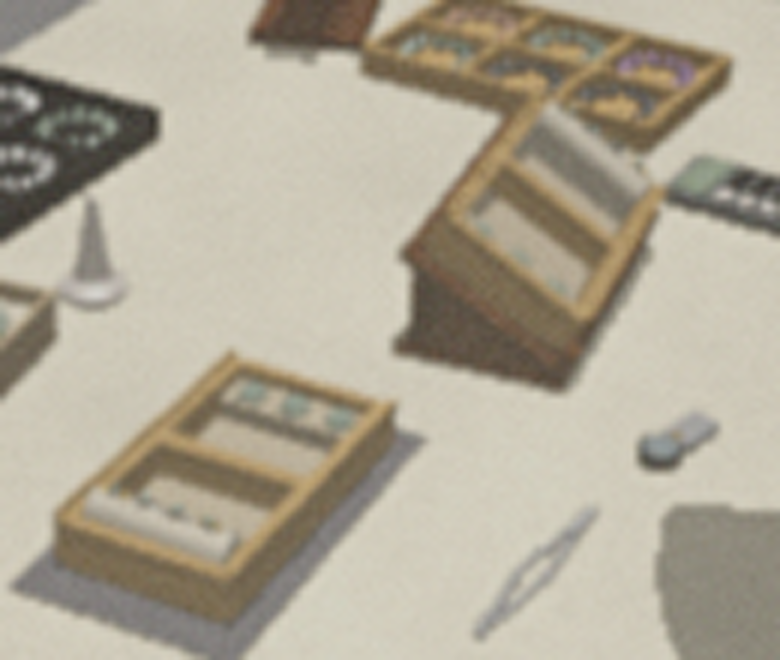

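```bash
python3 - <<'E'
from station import ctrl, eyes
import cv2,numpy as np,pickle
from h import *
D={}
for n in("side","top"):
    cs=[eyes.camera(n) for _ in range(5)]
    c=cs[0]; c["frame"]=np.mean([q["frame"].astype(float) for q in cs],0).round().astype(np.uint8); D[n]=c
pickle.dump(D,open("d0.pkl","wb"))
t=D["top"]["frame"][:,:,::-1]
def crop(x0,y0,x1,y1,f,name,img=t):
    k=cv2.resize(img[y0:y1,x0:x1],None,fx=f,fy=f,interpolation=cv2.INTER_CUBIC)
    k=np.clip(k.astype(float)*1.5,0,255).astype(np.uint8)
    for u in range(x0,x1,10):
        cv2.line(k,(int((u-x0+.5)*f),0),(int((u-x0+.5)*f),6),(0,0,255),1);cv2.putText(k,str(u),(int((u-x0+.5)*f),16),0,.35,(0,0,255),1)
    for v in range(y0,y1,10):
        cv2.putText(k,str(v),(0,int((v-y0+.5)*f)+4),0,.35,(0,0,255),1)
    cv2.imwrite(name,k)
crop(88,165,173,228,9,"pics/tb.png");crop(296,188,381,248,9,"pics/tc.png");crop(200,175,285,230,9,"pics/ta.png")
E
```

```text
(no output)
```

View pics/tb.png

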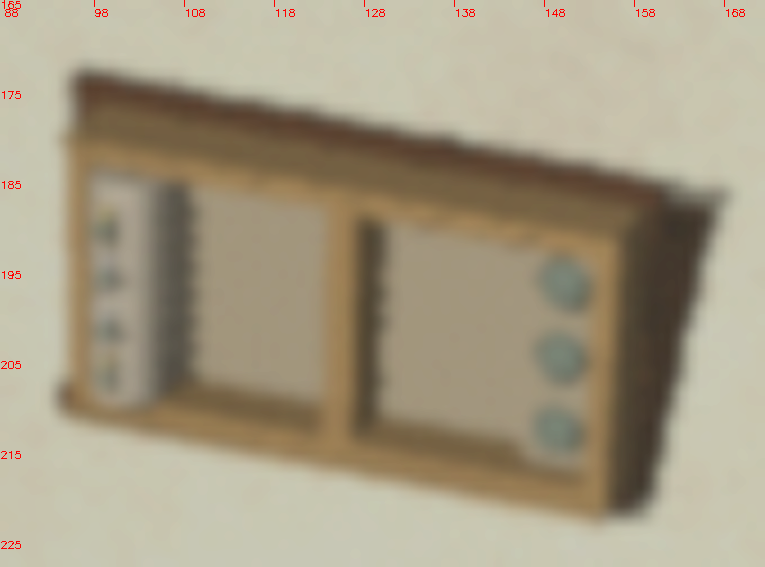

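View pics/tc.png

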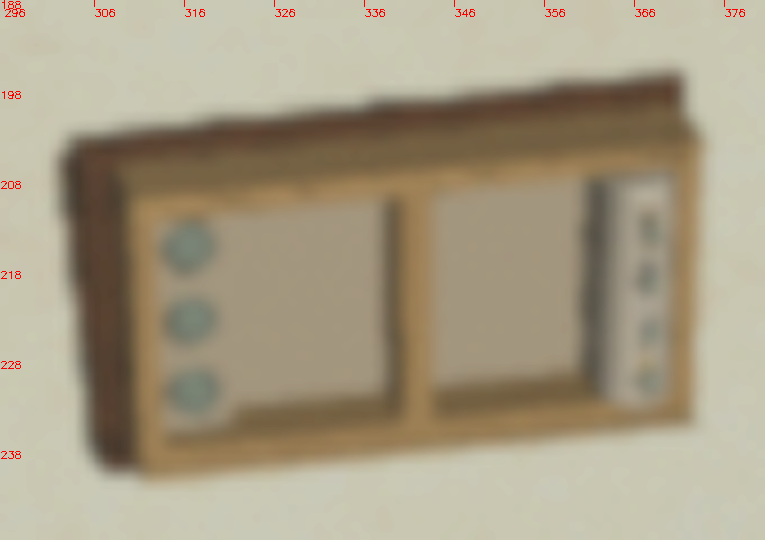

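View pics/ta.png

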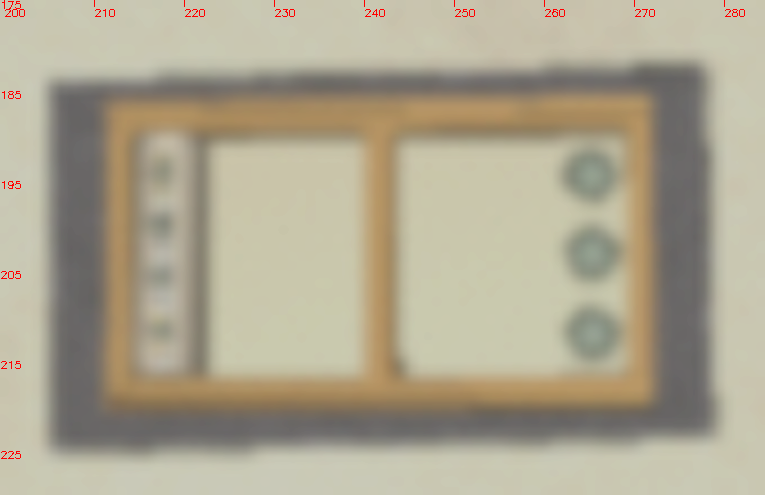

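```bash
cat > m.py <<'E'
from h import *
def wood(img,x0,y0,x1,y1,f=8,thr=(8,14,60,90)):
    k=cv2.resize(img[y0:y1,x0:x1],None,fx=f,fy=f,interpolation=cv2.INTER_CUBIC)
    hsv=cv2.cvtColor(k,cv2.COLOR_RGB2HSV)
    return k,hsv
E
python3 - <<'E'
import pickle
from m import *
D=pickle.load(open("d0.pkl","rb"));t=D["top"]["frame"]
hsv=cv2.cvtColor(t,cv2.COLOR_RGB2HSV)
for n,p in dict(a_rim=(241,200),a_rim2=(225,187),pad=(275,200),cnt=(290,210),b_div=(126,200),b_wall=(110,180),b_rim=(140,215),stand=(120,178),floor=(115,195),inw=(145,213)).items(): print(n,t[p[1],p[0]],hsv[p[1],p[0]])
E
```

```text
a_rim [124 105  74] [ 19 103 124]
a_rim2 [110  91  62] [ 18 111 110]
pad [71 70 69] [15  7 71]
cnt [134 132 117] [ 26  32 134]
b_div [99 81 54] [ 18 116  99]
b_wall [77 64 44] [ 18 109  77]
b_rim [79 66 45] [ 19 110  79]
stand [63 47 35] [ 13 113  63]
floor [108 100  83] [ 20  59 108]
inw [102  92  76] [ 18  65 102]
```

```bash
cat > m.py <<'E'
from h import *
def quad(img,box,V,S=72,f=8,out=None,seed=None):
    x0,y0,x1,y1=box
    k=cv2.resize(img[y0:y1,x0:x1],None,fx=f,fy=f,interpolation=cv2.INTER_CUBIC)
    h=cv2.cvtColor(k,cv2.COLOR_RGB2HSV)
    m=((h[...,1]>S)&(h[...,2]>V)&(h[...,0]<24)).astype(np.uint8)*255
    cs,_=cv2.findContours(m,cv2.RETR_EXTERNAL,cv2.CHAIN_APPROX_NONE)
    c=cv2.convexHull(max(cs,key=cv2.contourArea))
    # dense hull points -> lines on the middle 70% of the 4 sides
    ap=cv2.approxPolyN(c,4,ensure_convex=True)[0].astype(float) if hasattr(cv2,'approxPolyN') else cv2.boxPoints(cv2.minAreaRect(c))
    C=max(cs,key=cv2.contourArea)[:,0].astype(float); L=[]
    for i in range(4):
        a,b=ap[i],ap[(i+1)%4]; d=b-a; l=np.linalg.norm(d); d/=l; n=np.array([-d[1],d[0]])
        s=(C-a)@d; q=(C-a)@n
        P=C[(s>.12*l)&(s<.88*l)&(abs(q)<1.2*f)]
        v=cv2.fitLine(P.astype(np.float32),cv2.DIST_HUBER,0,.01,.01).ravel(); L.append(v)
    Q=[]
    for i in range(4):
        p,r=L[i-1],L[i]
        s=np.linalg.solve(np.c_[p[:2],-r[:2]],r[2:]-p[2:]); Q.append(p[2:]+s[0]*p[:2])
    Q=np.array(Q)
    if out:
        o=k[:,:,::-1].copy(); cv2.drawContours(o,cs,-1,(255,0,0),1); cv2.polylines(o,[Q.round().astype(int)],True,(0,0,255),1); cv2.imwrite(out,o)
    Q=(Q+.5)/f-.5+[x0,y0]
    i=np.argmin(Q.sum(1)); Q=np.roll(Q,-i,0)
    if np.cross(Q[1]-Q[0],Q[2]-Q[0])<0: Q=Q[[0,3,2,1]]
    return Q  # TL TR BR BL
E
python3 - <<'E' 2>&1 | grep -v Deprec
import pickle
from m import *
D=pickle.load(open("d0.pkl","rb"));T=D["top"];t=T["frame"]
for n,b,V in(("a",(200,175,285,230),85),("b",(88,170,173,228),86),("c",(296,193,381,248),86)):
    Q=quad(t,b,V,out=f"pics/q{n}.png"); print(n,Q.round(1).tolist())
    if n=="a": P=ray(T,Q,.037)
    else: P=np.r_[ray(T,Q[:2],.0994),ray(T,Q[2:],.0474)]
    print((P*1000).round(1).tolist(), "c",(P.mean(0)*1e3).round(1))
    print("len",[np.linalg.norm(P[i]-P[(i+1)%4]).round(4) for i in range(4)],"yaws",[np.degrees(np.arctan2(*(P[i]-P[j])[[1,0]])).round(1) for i,j in((0,1),(3,2))])
E
cd pics; python3 -c "
import cv2,numpy as np
a=[cv2.imread(f'q{n}.png') for n in 'abc'];[cv2.imwrite(f'q{n}s.png',x) for n,x in zip('abc',a)]
h=max(x.shape[0] for x in a);cv2.imwrite('qq.png',cv2.resize(np.vstack(a),None,fx=.45,fy=.45) if 0 else np.vstack(a)[:, :])"
```

```text
a [[211.5, 185.6], [271.9, 185.1], [272.2, 219.8], [211.3, 220.0]]
[[581.2, 92.3, 37.0], [582.3, -91.5, 37.0], [476.8, -92.1, 37.0], [476.6, 91.8, 37.0]] c [5.292e+02 1.000e-01 3.700e+01]
len [np.float64(0.1838), np.float64(0.1055), np.float64(0.1839), np.float64(0.1045)] yaws [np.float64(90.3), np.float64(90.0)]
b [[95.1, 179.5], [156.2, 190.9], [154.3, 222.4], [95.5, 210.9]]
[[592.1, 421.3, 99.4], [558.4, 243.3, 99.4], [469.5, 261.1, 47.4], [504.4, 439.2, 47.4]] c [531.1 341.2  73.4]
len [np.float64(0.1812), np.float64(0.1045), np.float64(0.1814), np.float64(0.1035)] yaws [np.float64(79.3), np.float64(78.9)]
c [[310.3, 209.6], [373.3, 202.4], [372.2, 234.3], [311.3, 240.8]]
[[503.2, -199.3, 99.4], [523.2, -379.5, 99.4], [432.4, -388.4, 47.4], [413.6, -207.5, 47.4]] c [ 468.1 -293.7   73.4]
len [np.float64(0.1814), np.float64(0.105), np.float64(0.1818), np.float64(0.1039)] yaws [np.float64(96.3), np.float64(95.9)]
```

View pics/qb.png

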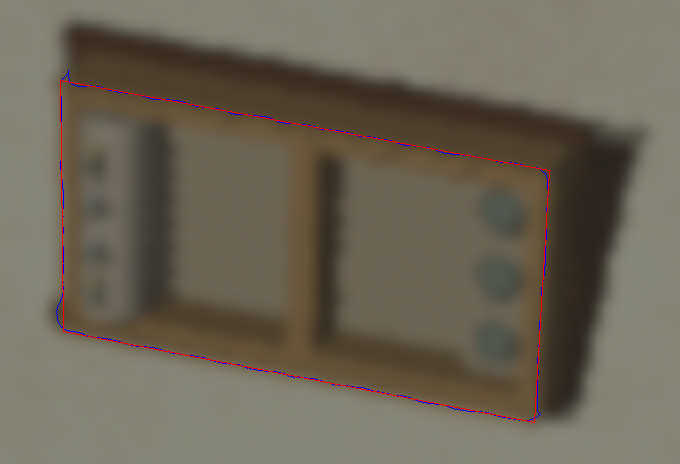

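View pics/qc.png

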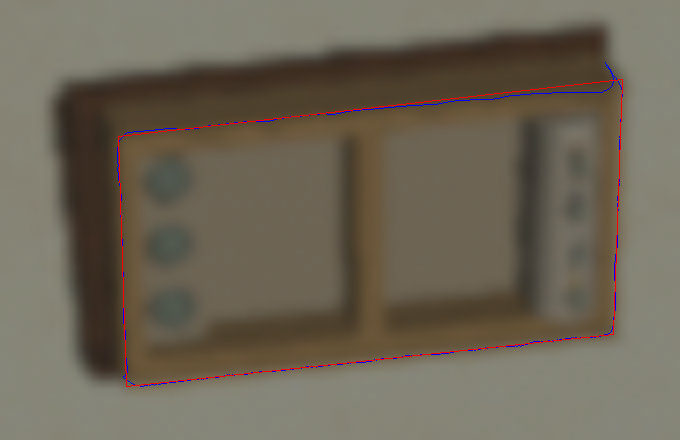

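View pics/qa.png

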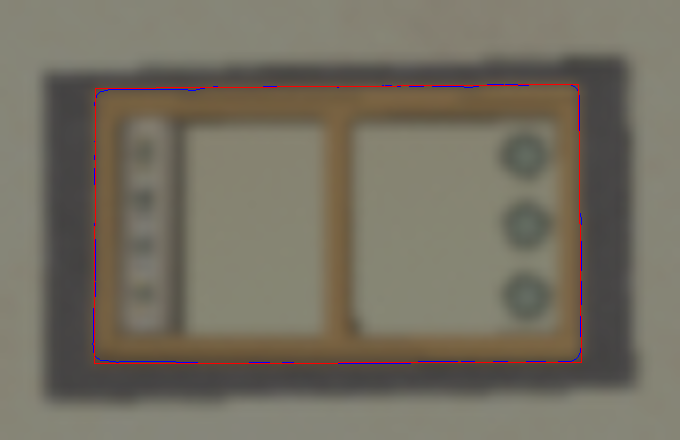

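```bash
python3 - <<'E'
import pickle
from m import *
D=pickle.load(open("d0.pkl","rb"))
G={"b":((533.1,340.8,69.9),-10.9,-1),"c":((470.1,-293.5,69.9),6.1,1)}
for cn in("top","side"):
    c=D[cn]
    for n,(g,yaw,s) in G.items():
        g=np.array(g)/1e3;M=R.from_euler("zy",[yaw,-30],degrees=True).as_matrix()
        loc=np.array([[0,0,0],[42,0,0],[-42,0,0],[52,92,0],[52,-92,0],[-52,92,0],[-52,-92,0]])/1e3
        p=proj(c,g+loc@M.T); x0,y0=(p.min(0)-12).astype(int);x1,y1=(p.max(0)+12).astype(int);f=6
        k=cv2.resize(c["frame"][y0:y1,x0:x1,::-1],None,fx=f,fy=f,interpolation=cv2.INTER_CUBIC)
        k=np.clip(k*1.4,0,255).astype(np.uint8)
        for q in p: cv2.circle(k,tuple(((q-[x0,y0]+.5)*f).astype(int)),3,(0,0,255),-1)
        cv2.imwrite(f"pics/chk_{cn}_{n}.png",k);print(cn,n,k.shape)
im=[cv2.imread(f"pics/chk_{cn}_{n}.png") for n in"bc" for cn in("top","side")]
H=max(i.shape[0] for i in im);W=max(i.shape[1] for i in im)
im=[cv2.copyMakeBorder(i,0,H-i.shape[0],0,W-i.shape[1],0) for i in im]
o=np.vstack([np.hstack(im[:2]),np.hstack(im[2:])]);s=min(800/o.shape[1],600/o.shape[0])
cv2.imwrite("pics/chk.png",cv2.resize(o,None,fx=s,fy=s,interpolation=cv2.INTER_AREA))
E
```

```text
top b (396, 528, 3)
top c (366, 534, 3)
side b (558, 648, 3)
side c (390, 372, 3)
```

View pics/chk.png

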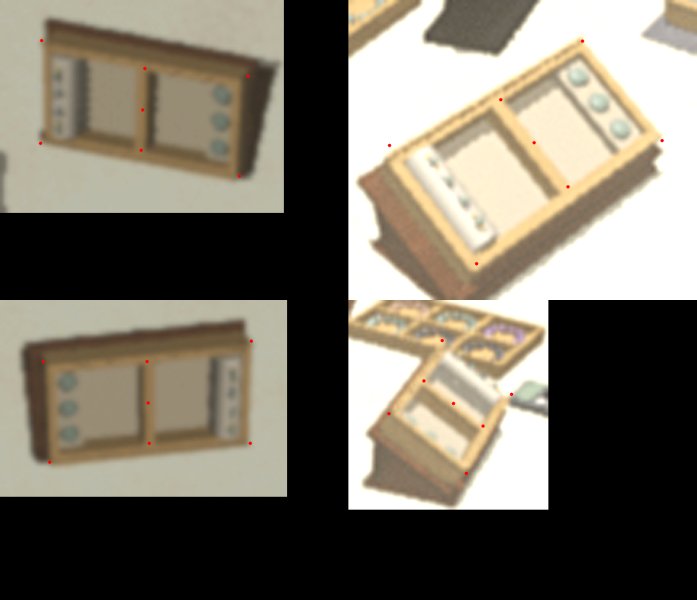

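```bash
cat > chk.py <<'E'
import pickle
from m import *
def chk(D,G,name,f=6,both=("top","side")):
    im=[]
    for n,(g,M,loc) in G.items():
      for cn in both:
        c=D[cn]; p=proj(c,np.array(g)+np.array(loc)@M.T); x0,y0=np.maximum((p.min(0)-12).astype(int),0);x1,y1=(p.max(0)+12).astype(int)
        k=cv2.resize(c["frame"][y0:y1,x0:x1,::-1],None,fx=f,fy=f,interpolation=cv2.INTER_CUBIC)
        k=np.clip(k*1.3,0,255).astype(np.uint8)
        for q in p: cv2.circle(k,tuple(((q-[x0,y0]+.5)*f).astype(int)),3,(0,0,255),-1)
        im.append(k)
    H=max(i.shape[0] for i in im);W=max(i.shape[1] for i in im)
    im=[cv2.copyMakeBorder(i,0,H-i.shape[0],0,W-i.shape[1],0) for i in im]
    o=np.vstack([np.hstack(im[i:i+len(both)]) for i in range(0,len(im),len(both))]);s=min(800/o.shape[1],600/o.shape[0],1)
    cv2.imwrite(name,cv2.resize(o,None,fx=s,fy=s,interpolation=cv2.INTER_AREA))
LOC=np.array([[0,0,0],[42,0,0],[-42,0,0],[52,92,4],[52,-92,4],[-52,92,4],[-52,-92,4]])/1e3
E
python3 - <<'E'
from chk import *
D=pickle.load(open("d0.pkl","rb"))
r=lambda y,t:R.from_euler("ZY",[y,t],degrees=True).as_matrix()
chk(D,{"b":((.5331,.3408,.0699),r(-10.9,-30),LOC),"c":((.4701,-.2935,.0699),r(6.1,-30),LOC)},"pics/chk2.png")
E
```

```text
(no output)
```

View pics/chk2.png

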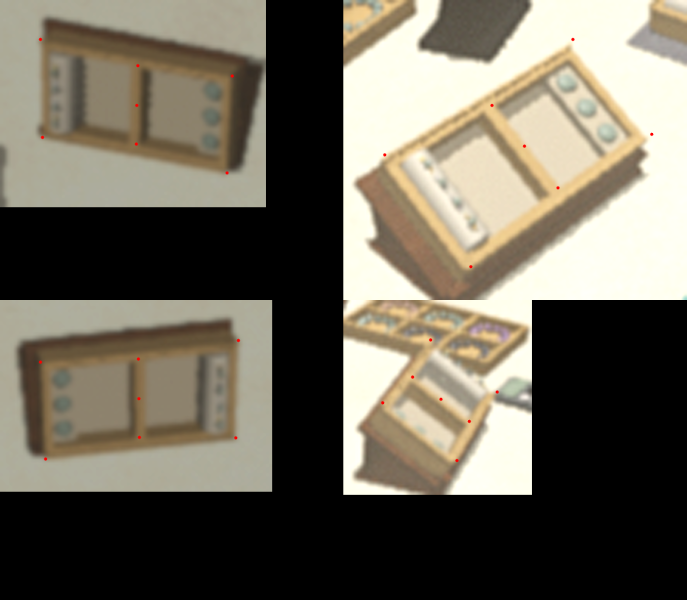

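```bash
python3 - <<'E'
from chk import *
D=pickle.load(open("d0.pkl","rb"));s=D["side"]["frame"]
for n,p in dict(rim=(180,255),rim2=(200,270),wall=(150,275),a_rim=(262,215),cnt=(240,290)).items(): print(n,s[p[1],p[0]])
def crop(x0,y0,x1,y1,f,name,img):
    k=cv2.resize(img[y0:y1,x0:x1,::-1],None,fx=f,fy=f,interpolation=cv2.INTER_CUBIC)
    for u in range(x0,x1,10):
        cv2.line(k,(int((u-x0+.5)*f),0),(int((u-x0+.5)*f),6),(0,0,255),1);cv2.putText(k,str(u),(int((u-x0+.5)*f),16),0,.35,(0,0,255),1)
    for v in range(y0,y1,10):
        cv2.line(k,(0,int((v-y0+.5)*f)),(6,int((v-y0+.5)*f)),(0,0,255),1);cv2.putText(k,str(v),(8,int((v-y0+.5)*f)+4),0,.35,(0,0,255),1)
    cv2.imwrite(name,k)
crop(125,227,227,300,7,"pics/sb.png",s);crop(275,140,332,197,10,"pics/sc.png",s);crop(218,182,288,242,9,"pics/sa.png",s)
E
```

```text
rim [184 170 147]
rim2 [182 167 136]
wall [154 147 132]
a_rim [179 155 113]
cnt [207 203 185]
```

View pics/sb.png

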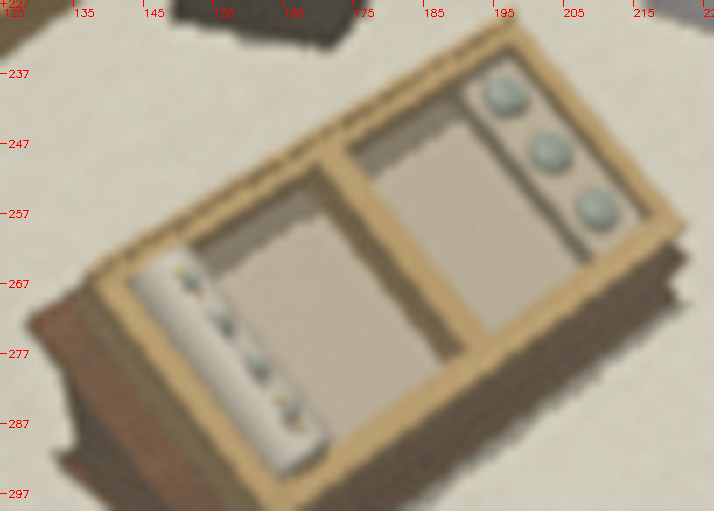

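View pics/sc.png

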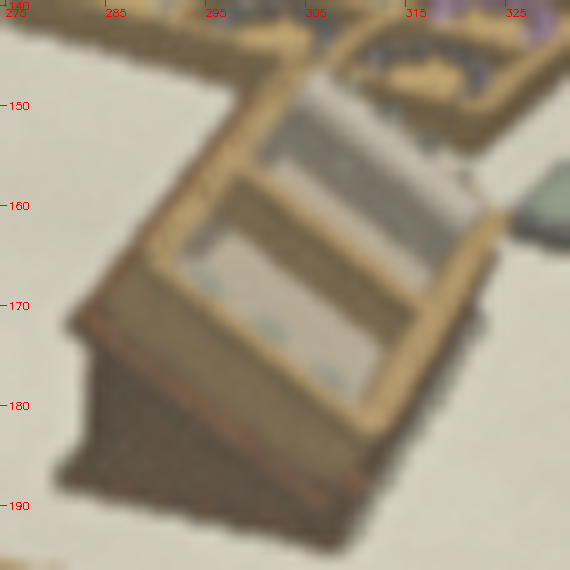

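View pics/sa.png

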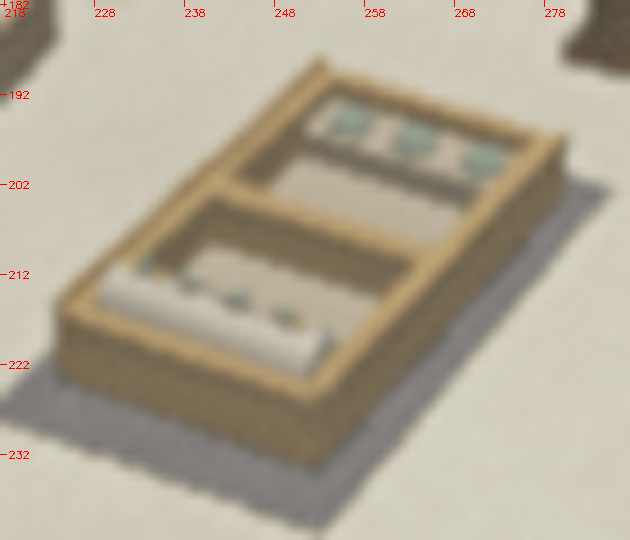

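```bash
python3 - <<'E'
from chk import *
D=pickle.load(open("d0.pkl","rb"));T,S=D["top"],D["side"]
def go(name,tops,sides):
    P=np.array([tri(T,a,S,b) for a,b in zip(tops,sides)])*1e3
    # residual
    r=[np.linalg.norm(proj(T,p/1e3)[0]-a).round(1) for p,a in zip(P,tops)]
    print(name,P.round(1).tolist(),"mean4",P[:4].mean(0).round(1),"res",r)
sb=lambda x,y:(x/7+124.5,y/7+226.5); sc=lambda x,y:(x/10+274.5,y/10+139.5); sa=lambda x,y:(x/9+217.5,y/9+181.5)
go("b",[(95.1,179.5),(156.2,190.9),(154.3,222.4),(95.5,210.9),(125.3,199.8)],[sb(88,268),sb(520,12),sb(690,228),sb(275,515),sb(408,250)])
go("a",[(211.5,185.6),(271.9,185.1),(272.2,219.8),(211.3,220.0),(241.2,202.4)],[sa(57,305),sa(320,60),sa(568,140),sa(318,400),sa(325,220)])
# c: TL=stones uphill, TR=roll uphill, BR=roll downhill, BL=stones downhill
go("c",[(310.3,209.6),(373.3,202.4),(372.2,234.3),(311.3,240.8),(341.9,221.6)],[sc(145,250),sc(300,60),sc(505,210),sc(375,435),sc(330,240)])
E
```

```text
b [[593.7, 423.9, 95.4], [558.0, 244.1, 94.5], [470.1, 262.8, 42.6], [506.3, 441.2, 45.7], [534.6, 342.8, 66.5]] mean4 [532.  343.   69.6] res [np.float64(0.4), np.float64(0.4), np.float64(0.2), np.float64(0.7), np.float64(0.5)]
a [[581.5, 92.6, 32.9], [583.5, -91.5, 31.5], [478.5, -91.5, 30.4], [478.3, 93.1, 33.0], [529.7, 1.8, 32.1]] mean4 [530.4   0.7  31.9] res [np.float64(0.1), np.float64(0.2), np.float64(0.5), np.float64(0.6), np.float64(0.1)]
c [[504.0, -199.6, 95.2], [523.9, -382.5, 89.5], [434.7, -387.8, 46.5], [415.5, -207.1, 44.6], [471.2, -295.2, 65.1]] mean4 [ 469.5 -294.2   68.9] res [np.float64(0.2), np.float64(0.1), np.float64(0.8), np.float64(0.7), np.float64(0.5)]
```

```bash
cat > go.py <<'E'
from chk import *
from station import ctrl
def tgt(yaw,tilt=0):  # deg; tool down, tilted so that fingers lean away
    return R.from_euler("ZY",[yaw,-tilt],degrees=True)*R.from_euler("x",180,degrees=True)
def delta(p,Rt,p0=None,R0=None):
    o=ctrl.get_obs()
    p0=o["ee_pos"]*1e3 if p0 is None else np.array(p0); R0=R.from_euler("xyz",o["eef_rot"]) if R0 is None else R0
    return (np.array(p)-p0).round(2),(np.degrees((Rt*R0.inv()).as_rotvec())/5).round(3)
def n(yaw,tilt=30):
    return R.from_euler("ZY",[yaw,-tilt],degrees=True).apply([0,0,1])
E
python3 - <<'E'
from go import *
g=np.array([470.5,-294,69.9]);N=n(6.1);print(N)
for d in(120,60,-20): print(d,(g+d*N).round(1),*delta(g+d*N,tgt(6.1,30)))
E
```

```text
[-0.49716897 -0.05313204  0.8660254 ]
120 [ 410.8 -300.4  173.8] [181.68 199.58 -31.63] [ 1.596 -5.81  -3.619]
60 [ 440.7 -297.2  121.9] [211.51 202.77 -83.59] [ 1.596 -5.81  -3.619]
-20 [ 480.4 -292.9   52.6] [ 251.28  207.02 -152.87] [ 1.596 -5.81  -3.619]
```

Candidates: framed trays at top-view pixels (130,200) wooden tray, roll left, on a stand = tray_b. (339,219) wooden tray, roll right, on a stand = tray_c. (242,203) on the grey pad = tray_a. Not wanted: the six-compartment wooden trays at (148,97), (236,95) and (437,180), the black tray at (320,95), and the turquoise block at (123,275). The close crops confirmed roll, divider and stones on the chosen three. Since tray_a's roll is at +y, tray_c (roll right) goes on first, then tray_b.

Request:
{"name": "jog_arm", "arguments": {
  "moves": [
    [[36, 40, -4], [0.3, -1.1, -0.7], 50],
    [[72, 80, -8], [0.6, -2.2, -1.4], 50],
    [[108, 120, -12], [0.9, -3.3, -2.1], 50],
    [[144, 160, -16], [1.2, -4.4, -2.8], 50],
    [[182, 200, -20], [1.5, -5.5, -3.4], 50]
  ]
}}

```text
time_s: 1.02
ee_pos: [0.3695, -0.3449, 0.1905]
eef_rot: [3.136, -0.5, 0.124]
force: [0.9, -0.2, -0.2]
grip_width: 0.0638
```

```bash
python3 - <<'E'
from go import *
g=np.array([470.5,-294,69.9]);N=n(6.1)
for d in(60,0,-20): print(d,*delta(g+d*N,tgt(6.1,30)))
print(ctrl.get_obs()["qpos"])
E
```

```text
60 [ 71.21  47.72 -68.63] [ 0.089 -0.259 -0.164]
0 [ 101.04   50.9  -120.59] [ 0.089 -0.259 -0.164]
-20 [ 110.99   51.97 -137.91] [ 0.089 -0.259 -0.164]
[-1.0658452   0.08657418  1.89412648  0.54457141  1.02583655  0.12697199]
```

Request:
{"name": "jog_arm", "arguments": {
  "moves": [
    [[0, 0, 0], [0, 0, 0], 50],
    [[0, 0, 0], [0, 0, 0], 50]
  ]
}}

```text
time_s: 1.18
ee_pos: [0.3687, -0.345, 0.19]
eef_rot: [3.135, -0.495, 0.13]
force: [-0.8, -0.0, 1.3]
grip_width: 0.0521
```

```bash
python3 - <<'E'
from go import *
g=np.array([470.5,-294,69.9]);N=n(6.1)
for d in(60,0,-20): print(d,*delta(g+d*N,tgt(6.1,30)))
E
```

```text
60 [ 71.98  47.78 -68.17] [ 0.104 -0.316 -0.235]
0 [ 101.81   50.96 -120.13] [ 0.104 -0.316 -0.235]
-20 [ 111.75   52.03 -137.45] [ 0.104 -0.316 -0.235]
```

Request:
{"name": "jog_arm", "arguments": {
  "moves": [
    [[24, 16, -22], [0.05, -0.15, -0.1], 50],
    [[48, 32, -45], [0.1, -0.3, -0.24], 50],
    [[72, 48, -68], [0.1, -0.32, -0.24], 50],
    [[72, 48, -68], [0.1, -0.32, -0.24], 50],
    [[72, 48, -68], [0.1, -0.32, -0.24], 50]
  ]
}}

```text
time_s: 1.6
ee_pos: [0.4409, -0.2979, 0.1214]
eef_rot: [-3.141, -0.523, 0.107]
force: [1.0, 0.1, 0.4]
grip_width: 0.0501
```

```bash
cat > snap.py <<'E'
import sys
from station import eyes
from h import *
import pickle
def snap(name,avg=1):
    D={}
    for nme in("side","top"):
        cs=[eyes.camera(nme) for _ in range(avg)]; c=cs[0]; c["frame"]=np.mean([q["frame"].astype(float) for q in cs],0).round().astype(np.uint8); D[nme]=c
    pickle.dump(D,open(name+".pkl","wb")); return D
def crop(c,box,f,name,g=1.3):
    x0,y0,x1,y1=box; k=cv2.resize(c["frame"][y0:y1,x0:x1,::-1],None,fx=f,fy=f,interpolation=cv2.INTER_CUBIC)
    k=np.clip(k*g,0,255).astype(np.uint8)
    for u in range(x0-x0%10+10,x1,10):
        X=int((u-x0+.5)*f);cv2.line(k,(X,0),(X,6),(0,0,255),1);cv2.putText(k,str(u),(X,16),0,.35,(0,0,255),1)
    for v in range(y0-y0%10+10,y1,10):
        Y=int((v-y0+.5)*f);cv2.line(k,(0,Y),(6,Y),(0,0,255),1);cv2.putText(k,str(v),(8,Y+4),0,.35,(0,0,255),1)
    cv2.imwrite(name,k)
E
python3 - <<'E'
from go import *
from snap import *
D=snap("d1")
crop(D["top"],(290,180,400,260),7,"pics/t1.png");crop(D["side"],(260,120,360,200),7,"pics/s1.png")
g=np.array([470.5,-294,69.9]);N=n(6.1)
for d in(0,-20): print(d,*delta(g+d*N,tgt(6.1,30)))
E
```

```text
0 [ 29.95   5.26 -53.06] [0.019 0.013 0.022]
-20 [ 39.9    6.32 -70.38] [0.019 0.013 0.022]
```

View pics/t1.png

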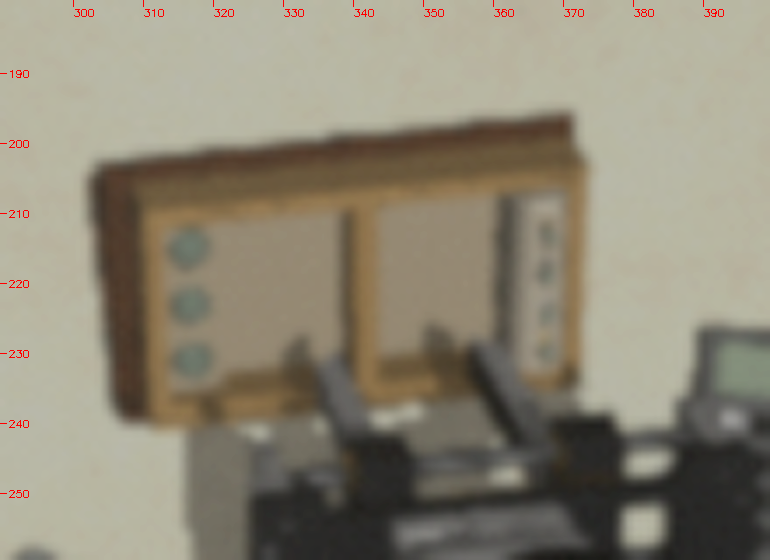

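View pics/s1.png

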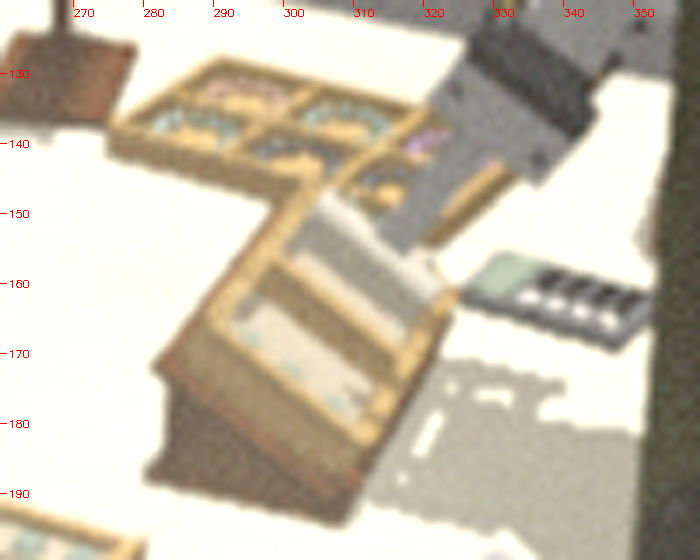

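```bash
python3 - <<'E'
from go import *
D=pickle.load(open("d1.pkl","rb"))
o=ctrl.get_obs();M=R.from_euler("xyz",o["eef_rot"]).as_matrix()
for dy in(-.031,-.025,0,.025,.031): print(dy,proj(D["top"],o["ee_pos"]+M[:,1]*dy).round(1),proj(D["side"],o["ee_pos"]+M[:,1]*dy).round(1))
g=np.array([470.5,-294,69.9])/1e3;print(proj(D["top"],g))
E
```

```text
-0.031 [[336.6 232.6]] [[315.6 154.2]]
-0.025 [[338.8 232.4]] [[316.  153.5]]
0 [[347.7 231.4]] [[317.9 150.6]]
0.025 [[356.7 230.5]] [[319.7 147.9]]
0.031 [[358.8 230.2]] [[320.2 147.2]]
[[341.63112681 221.31437505]]
```

Request:
{"name": "jog_arm", "arguments": {
  "moves": [
    [[10, 2, -18], [0, 0, 0], 50],
    [[20, 3, -35], [0, 0, 0], 50],
    [[30, 5, -53], [0.02, 0.01, 0.02], 50],
    [[35, 6, -62], [0.02, 0.01, 0.02], 50],
    [[38.5, 6, -68], [0.02, 0.01, 0.02], 50]
  ]
}}

```text
time_s: 2.12
ee_pos: [0.4791, -0.2928, 0.0539]
eef_rot: [-3.14, -0.524, 0.105]
force: [-1.1, -0.3, -1.0]
grip_width: 0.0502
```

```bash
python3 - <<'E'
from go import *
from snap import *
D=snap("d2")
crop(D["top"],(290,180,400,260),7,"pics/t2.png");crop(D["side"],(260,120,360,200),7,"pics/s2.png")
g=np.array([470.5,-294,69.9]);N=n(6.1)
for d in(0,-20): print(d,*delta(g+d*N,tgt(6.1,30)))
print(ctrl.get_obs()["force"])
E
```

```text
0 [-8.54 -1.49 15.78] [-0.018 -0.001  0.007]
-20 [ 1.41 -0.42 -1.54] [-0.018 -0.001  0.007]
[ 0.7241008  -0.19340757  1.1563088 ]
```

View pics/t2.png

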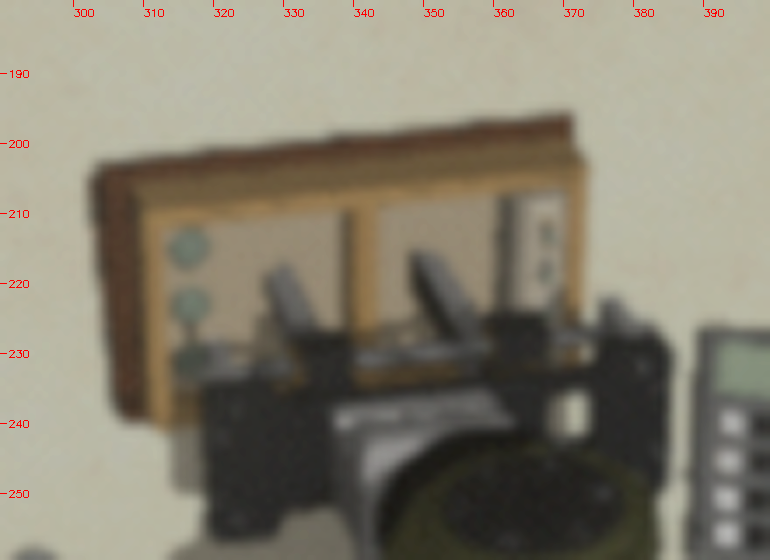

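View pics/s2.png

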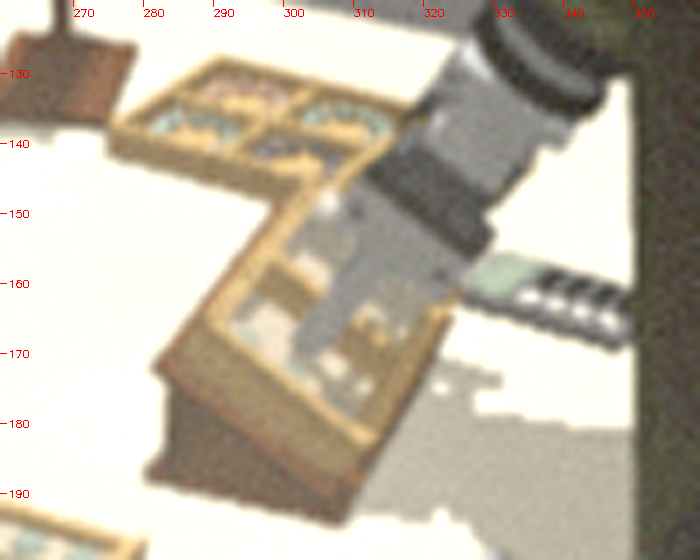

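Request:
{"name": "jog_arm", "arguments": {
  "moves": [
    [[1.4, 0, -1.5], [0, 0, 0], 35],
    [[1.4, 0, -1.5], [0, 0, 0], 20],
    [[1.4, 0, -1.5], [0, 0, 0], 8],
    [[1.4, 0, -1.5], [0, 0, 0], 6],
    [[1.4, 0, -1.5], [0, 0, 0], 6]
  ],
  "squeeze": 10
}}

```text
time_s: 2.63
ee_pos: [0.4805, -0.2921, 0.053]
eef_rot: [-3.14, -0.524, 0.105]
force: [-1.0, -0.4, -0.4]
grip_width: 0.0198
```

Request:
{"name": "jog_arm", "arguments": {
  "moves": [
    [[0, 0, 0], [0, 0, 0], 6],
    [[0, 0, 0], [0, 0, 0], 6],
    [[0, 0, 0], [0, 0, 0], 6]
  ],
  "squeeze": 10
}}

```text
time_s: 2.88
ee_pos: [0.4805, -0.2921, 0.0528]
eef_rot: [-3.14, -0.524, 0.105]
force: [-2.6, -1.4, 3.6]
grip_width: 0.0103
```

Request:
{"name": "jog_arm", "arguments": {
  "moves": [
    [[0, 0, 0], [0, 0, 0], 5],
    [[0, 0, 0], [0, 0, 0], 5],
    [[-2.5, -0.3, 4.3], [0, 0, 0], 5],
    [[-7.5, -0.8, 13], [0, 0, 0], 5],
    [[-15, -1.6, 26], [0, 0, 0], 5]
  ],
  "squeeze": 50
}}

```text
time_s: 3.3
ee_pos: [0.4649, -0.2927, 0.0779]
eef_rot: [-3.137, -0.522, 0.105]
force: [-0.1, -0.1, -2.4]
grip_width: 0.0096
```

```bash
python3 - <<'E'
from go import *
from snap import *
D=snap("d3")
crop(D["top"],(290,180,400,260),7,"pics/t3.png");crop(D["side"],(260,120,360,200),7,"pics/s3.png")
o=ctrl.get_obs();print(o["force"],o["moment"],o["grip_width"])
E
```

```text
[-0.33984833  0.52777875 -2.45002109] [ 0.00819071  0.45506648 -0.00356136] 0.009433409269346911
```

View pics/s3.png

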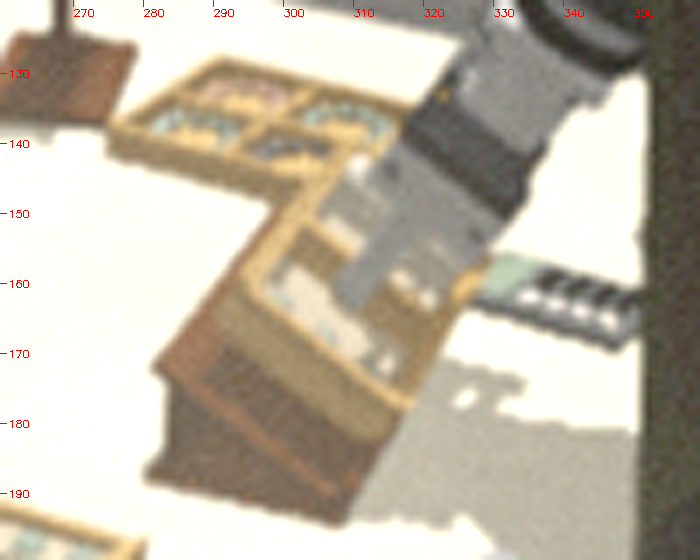

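Request:
{"name": "jog_arm", "arguments": {
  "moves": [
    [[-5, 0, 15], [0, 0, 0], 5],
    [[-10, 0, 32], [0, 0.3, 0], 5],
    [[-12, 5, 52], [0, 1, 0], 5],
    [[-8, 12, 72], [-0.1, 1.9, -0.2], 5],
    [[0, 22, 88], [-0.3, 2.9, -0.4], 5]
  ]
}}

```text
time_s: 3.82
ee_pos: [0.4647, -0.2725, 0.1678]
eef_rot: [3.137, -0.266, 0.068]
force: [1.0, 0.1, -2.6]
grip_width: 0.0095
```

```bash
python3 - <<'E'
from go import *
print(*delta((529.5,-38,130),tgt(0.2)))
E
```

```text
[ 64.8 234.5 -37.8] [-0.057  3.046 -0.724]
```

Request:
{"name": "jog_arm", "arguments": {
  "moves": [
    [[8, 22, 0], [0, 0.6, -0.1], 5],
    [[18, 47, 0], [0, 1.3, -0.3], 5],
    [[30, 77, 0], [0, 2, -0.45], 5],
    [[39, 108, -2], [0, 2.6, -0.6], 5],
    [[48, 138, -5], [-0.06, 3.05, -0.72], 5]
  ]
}}

```text
time_s: 4.23
ee_pos: [0.5141, -0.1317, 0.1611]
eef_rot: [-3.139, -0.0, 0.007]
force: [-0.0, -0.5, -2.5]
grip_width: 0.0095
```

Request:
{"name": "jog_arm", "arguments": {
  "moves": [
    [[5, 26, -4], [0, 0, 0], 5],
    [[9, 51, -9], [0, 0, 0], 5],
    [[12, 72, -15], [0, 0, 0], 5],
    [[15, 86, -20], [0, 0, 0], 5],
    [[17, 94, -24], [0, 0, 0], 5]
  ]
}}

```text
time_s: 4.65
ee_pos: [0.5304, -0.0376, 0.1364]
eef_rot: [-3.138, -0.002, 0.01]
force: [0.1, 0.5, -2.7]
grip_width: 0.0098
```

```bash
python3 - <<'E'
from go import *
from snap import *
print(*delta((529.5,-38,130),tgt(0.2)))
D=snap("d4",3);o=ctrl.get_obs();print(o["ee_pos"],o["grip_width"],o["moment"])
crop(D["top"],(190,150,310,240),6,"pics/t4.png");crop(D["side"],(200,110,320,250),4,"pics/s4.png",1.0)
E
```

```text
[-0.9  -0.36 -6.43] [-0.044  0.022 -0.07 ]
[ 0.53052974 -0.04040694  0.13775411] 0.00946296220115191 [0.02327062 0.01980204 0.01650267]
```

View pics/t4.png

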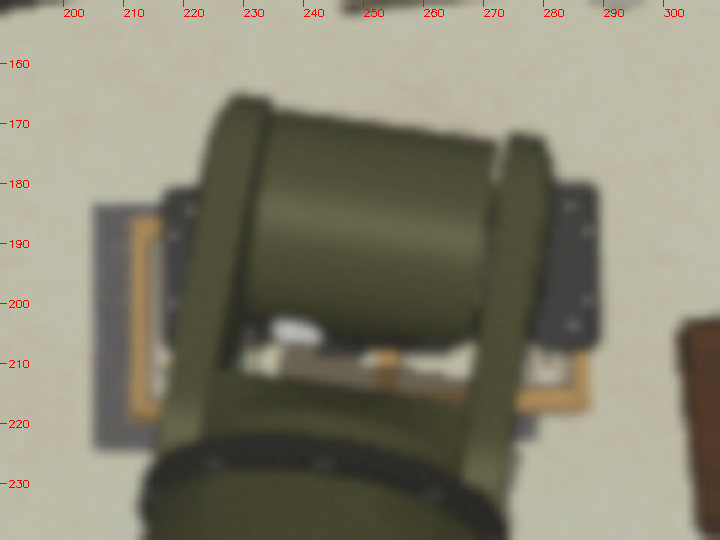

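View pics/s4.png

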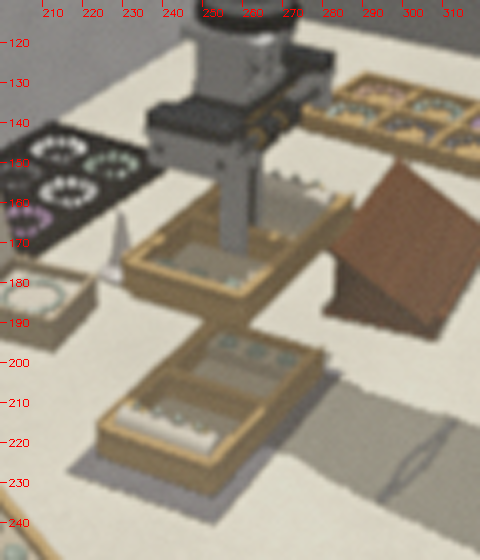

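```bash
python3 - <<'E'
from snap import *
D=pickle.load(open("d4.pkl","rb"))
crop(D["side"],(222,145,300,205),10,"pics/s4c.png",1.0);crop(D["side"],(215,185,290,245),10,"pics/s4a.png",1.0)
E
```

```text
(no output)
```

View pics/s4c.png

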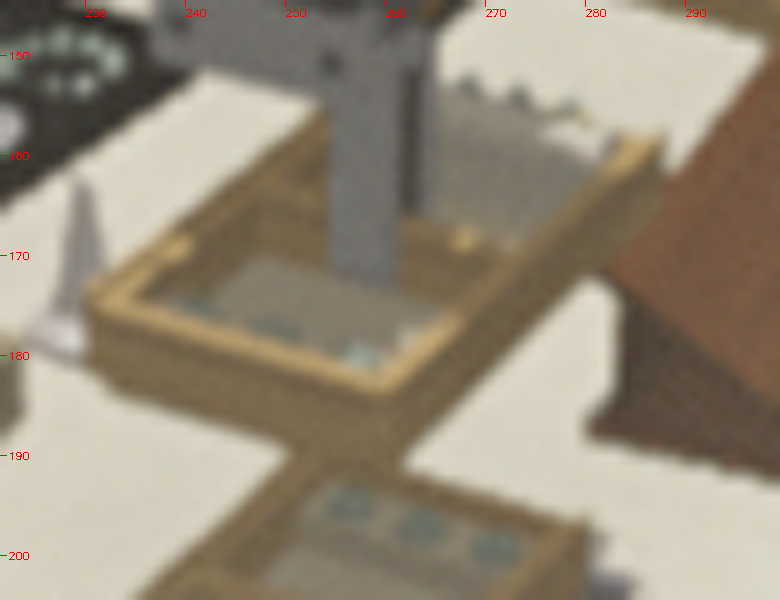

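View pics/s4a.png

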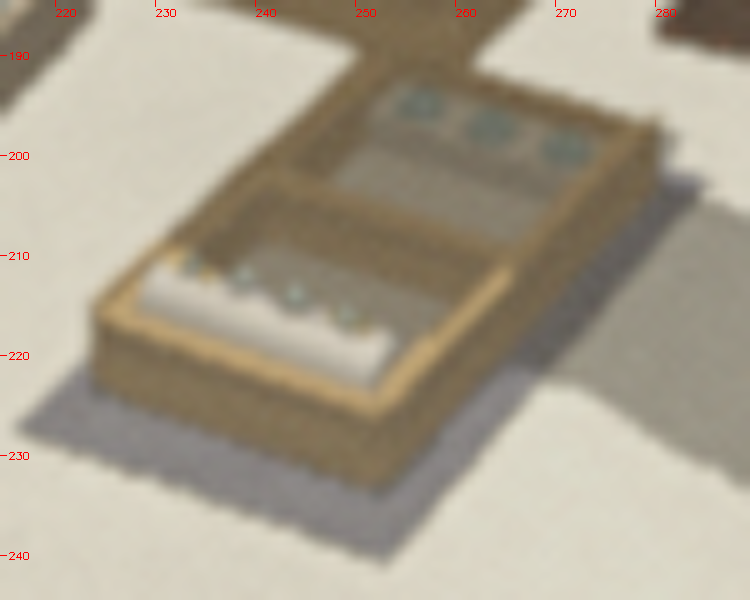

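```bash
python3 - <<'E'
from snap import *
D=pickle.load(open("d4.pkl","rb"));S=D["side"]
c=np.array([(85,295),(383,393),(662,135)])/10+[221.5,144.5]
a=np.array([(92,308),(375,417),(662,120)])/10+[214.5,184.5]
for z in(.1578,.1618):
  C=ray(S,c,z)*1e3;A=ray(S,a,.037)*1e3
  print(C.round(1).tolist(),A.round(1).tolist(),(C-A).round(1).tolist())
  for P in(C,A): print("yaw",np.degrees(np.arctan2(*(P[1]-P[2])[[0,1]])).round(2),np.linalg.norm(P[1]-P[2]).round(1),np.linalg.norm(P[1]-P[0]).round(1))
E
```

```text
[[580.7, 54.7, 157.8], [479.5, 58.7, 157.8], [480.3, -127.2, 157.8]] [[578.5, 97.1, 37.0], [478.9, 100.5, 37.0], [477.0, -84.7, 37.0]] [[2.2, -42.4, 120.8], [0.6, -41.8, 120.8], [3.3, -42.5, 120.8]]
yaw -0.24 185.9 101.3
yaw 0.58 185.2 99.7
[[576.8, 60.6, 161.8], [476.4, 64.7, 161.8], [477.1, -119.9, 161.8]] [[578.5, 97.1, 37.0], [478.9, 100.5, 37.0], [477.0, -84.7, 37.0]] [[-1.7, -36.5, 124.8], [-2.5, -35.9, 124.8], [0.1, -35.2, 124.8]]
yaw -0.24 184.5 100.5
yaw 0.58 185.2 99.7
```

Request:
{"name": "jog_arm", "arguments": {
  "moves": [
    [[0, 0, -20], [-0.04, 0.02, -0.04], 5],
    [[-0.5, 0, -40], [-0.04, 0.02, -0.07], 5],
    [[-0.5, 0, -58], [-0.04, 0.02, -0.07], 5],
    [[-0.5, 0, -72], [-0.04, 0.02, -0.07], 5],
    [[-0.5, 0, -80], [-0.04, 0.02, -0.07], 5]
  ]
}}

```text
time_s: 5.37
ee_pos: [0.5294, -0.0403, 0.0562]
eef_rot: [3.141, 0.0, 0.001]
force: [-0.3, 0.2, -2.0]
grip_width: 0.0098
```

```bash
python3 - <<'E'
from go import *
from snap import *
print(*delta((529.5,-39,43),tgt(0.2)))
D=snap("d5",5);o=ctrl.get_obs();print(o["ee_pos"],o["force"])
crop(D["top"],(190,175,310,230),6,"pics/t5.png");crop(D["side"],(215,170,293,240),10,"pics/s5.png",1.0)
E
```

```text
[  0.1    1.27 -13.2 ] [ 0.001 -0.001  0.034]
[ 0.53023516 -0.0395789   0.0580629 ] [-0.97419965 -0.02436549 -2.17107552]
```

View pics/s5.png

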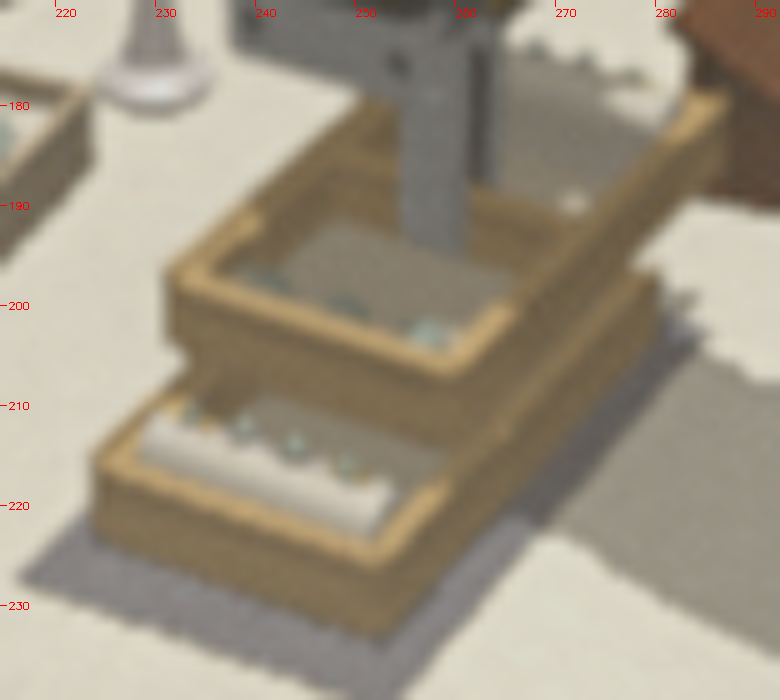

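View pics/t5.png

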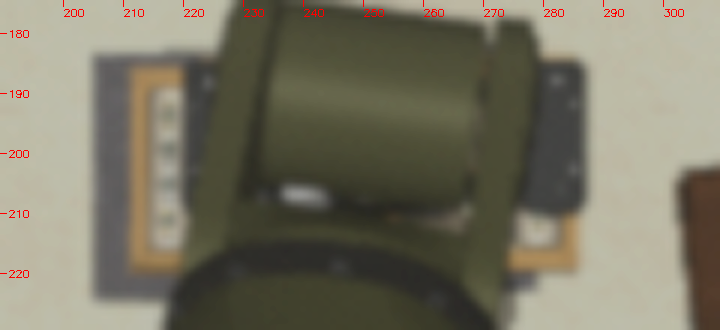

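```bash
python3 - <<'E'
from snap import *
D=pickle.load(open("d5.pkl","rb"));S=D["side"]
c=np.array([(165,277),(455,378),(722,95)])/10+[214.5,169.5]
a=np.array([(92,458),(375,567),(660,270)])/10+[214.5,169.5]
for z in(.082,.080):
  C=ray(S,c,z)*1e3;A=ray(S,a,.037)*1e3
  print(C.round(1).tolist(),A.round(1).tolist(),(C-A).round(1).tolist())
  for P in(C,A): print("yaw",np.degrees(np.arctan2(*(P[1]-P[2])[[0,1]])).round(2),np.linalg.norm(P[1]-P[2]).round(1),np.linalg.norm(P[1]-P[0]).round(1))
E
```

```text
[[575.4, 60.0, 82.0], [474.7, 62.4, 82.0], [478.0, -126.1, 82.0]] [[578.5, 97.1, 37.0], [478.9, 100.5, 37.0], [477.6, -84.3, 37.0]] [[-3.1, -37.1, 45.0], [-4.2, -38.1, 45.0], [0.4, -41.7, 45.0]]
yaw -1.0 188.5 100.7
yaw 0.41 184.9 99.7
[[577.1, 57.4, 80.0], [476.1, 59.8, 80.0], [479.4, -129.3, 80.0]] [[578.5, 97.1, 37.0], [478.9, 100.5, 37.0], [477.6, -84.3, 37.0]] [[-1.4, -39.7, 43.0], [-2.8, -40.7, 43.0], [1.8, -44.9, 43.0]]
yaw -1.0 189.1 101.0
yaw 0.41 184.9 99.7
```

Request:
{"name": "jog_arm", "arguments": {
  "moves": [
    [[0.5, 0.5, -4], [0, 0, 0], 5],
    [[1, 1, -8], [0, 0, 0.03], 5],
    [[1, 1, -10], [0, 0, 0.03], 5],
    [[1, 1, -11], [0, 0, 0.03], 5],
    [[1, 1, -12], [0, 0, 0.03], 5]
  ]
}}

```text
time_s: 6.28
ee_pos: [0.5309, -0.0385, 0.0452]
eef_rot: [3.141, -0.001, 0.004]
force: [-0.8, -0.2, -1.9]
grip_width: 0.0093
```

Request:
{"name": "jog_arm", "arguments": {
  "moves": [
    [[0, 0, -0.7], [0, 0, 0], 5],
    [[0, 0, -1.4], [0, 0, 0], 5],
    [[0, 0, -1.4], [0, 0, 0], 5]
  ]
}}

```text
time_s: 6.53
ee_pos: [0.531, -0.0385, 0.0441]
eef_rot: [3.141, -0.001, 0.004]
force: [0.7, 0.5, -2.0]
grip_width: 0.0095
```

Request:
{"name": "jog_arm", "arguments": {
  "moves": [
    [[0, 0, -0.5], [0, 0, 0], 5],
    [[0, 0, -1], [0, 0, 0], 5],
    [[0, 0, -1], [0, 0, 0], 5]
  ]
}}

```text
time_s: 6.78
ee_pos: [0.531, -0.0385, 0.0431]
eef_rot: [3.141, -0.001, 0.004]
force: [-0.3, 0.5, -2.7]
grip_width: 0.0098
```

```bash
python3 - <<'E'
from go import *
from snap import *
D=snap("d6",4);o=ctrl.get_obs();print(o["ee_pos"],o["force"],o["moment"])
crop(D["side"],(215,170,293,240),10,"pics/s6.png",1.0)
E
```

```text
[ 0.53100413 -0.03855302  0.04315475] [ 0.22539335  0.35696553 -1.57205852] [0.0298994  0.04040883 0.06628488]
```

View pics/s6.png

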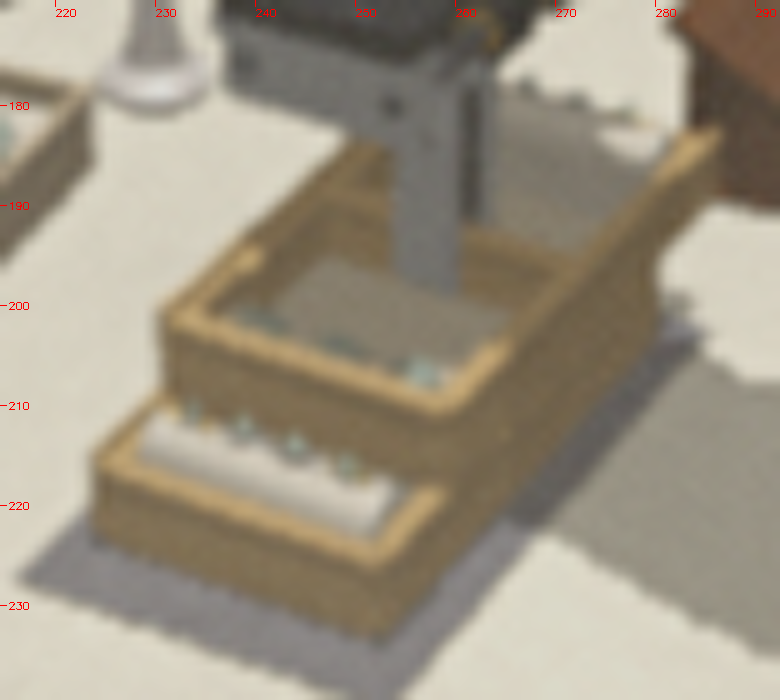

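Request:
{"name": "jog_arm", "arguments": {
  "moves": [
    [[0, 0, -0.5], [0, 0, 0], 5],
    [[0, 0, -1], [0, 0, 0], 5],
    [[0, 0, -1], [0, 0, 0], 5]
  ]
}}

```text
time_s: 7.43
ee_pos: [0.5311, -0.0385, 0.0423]
eef_rot: [3.141, -0.002, 0.004]
force: [-0.8, 0.3, 1.0]
grip_width: 0.0095
```

Request:
{"name": "jog_arm", "arguments": {
  "moves": [
    [[0, 0, -0.5], [0, 0, 0], 5],
    [[0, 0, -1], [0, 0, 0], 5],
    [[0, 0, -1], [0, 0, 0], 5]
  ]
}}

```text
time_s: 7.68
ee_pos: [0.5311, -0.0385, 0.0422]
eef_rot: [3.141, -0.002, 0.004]
force: [-7.7, 0.4, 14.1]
grip_width: 0.0097
```

Request:
{"name": "jog_arm", "arguments": {
  "moves": [
    [[-0.5, 0, 0.5], [0, 0, 0], 5],
    [[-1, 0, 0.7], [0, 0, 0], 5],
    [[-1, 0, 0.7], [0, 0, 0], 5]
  ]
}}

```text
time_s: 7.93
ee_pos: [0.5304, -0.0386, 0.0423]
eef_rot: [3.141, -0.003, 0.004]
force: [0.8, 0.2, 5.2]
grip_width: 0.0098
```

```bash
python3 - <<'E'
from go import *
from snap import *
D=snap("d7",4);o=ctrl.get_obs();print(o["ee_pos"],o["force"],o["moment"])
crop(D["side"],(215,170,293,240),10,"pics/s7.png",1.0)
E
```

```text
[ 0.53045048 -0.03860718  0.04226973] [ 1.0019425  -0.2537848   5.47813791] [ 0.11588722 -0.08011359 -0.10320228]
```

View pics/s7.png

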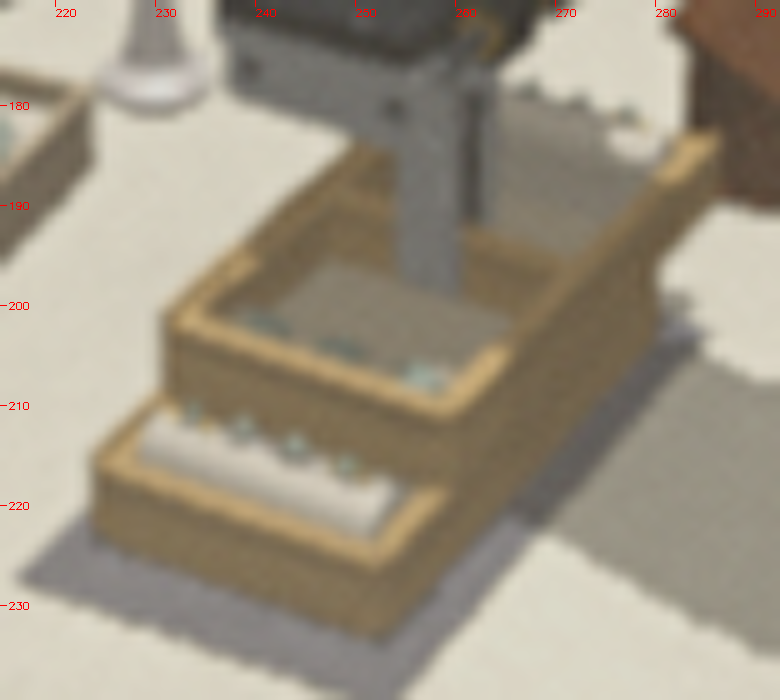

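```bash
python3 - <<'E'
from snap import *
D=pickle.load(open("d7.pkl","rb"));S=D["side"]
c=np.array([(162,318),(447,414),(718,135)])/10+[214.5,169.5]
a=np.array([(92,458),(375,567)])/10+[214.5,169.5]
C=ray(S,c,.067)*1e3;A=ray(S,a,.037)*1e3
print(C.round(1).tolist(),A.round(1).tolist(),(C[:2]-A).round(1).tolist())
E
```

```text
[[576.6, 60.3, 67.0], [478.0, 60.5, 67.0], [478.2, -125.5, 67.0]] [[578.5, 97.1, 37.0], [478.9, 100.5, 37.0]] [[-1.9, -36.8, 30.0], [-0.9, -40.0, 30.0]]
```

Request:
{"name": "jog_arm", "arguments": {
  "moves": [
    [[0, 0, 0.3], [0, 0, 0], 14],
    [[0, 0, 0.3], [0, 0, 0], 20],
    [[0, 0, 0.3], [0, 0, 0], 40],
    [[0, 0, 0.3], [0, 0, 0], 46],
    [[0, 0, 0.3], [0, 0, 0], 46]
  ]
}}

```text
time_s: 8.75
ee_pos: [0.5298, -0.0385, 0.042]
eef_rot: [3.141, -0.001, 0.004]
force: [-1.1, -0.5, -0.7]
grip_width: 0.0368
```

Request:
{"name": "jog_arm", "arguments": {
  "moves": [
    [[0, 0, 12], [0, 0, 0], 50],
    [[0, 0, 30], [0, 0, 0], 50],
    [[0, 0, 60], [0, 0, 0], 50],
    [[0, 0, 95], [0, 0, 0], 50],
    [[-20, 10, 130], [0, 0, 0], 50]
  ]
}}

```text
time_s: 9.17
ee_pos: [0.511, -0.0294, 0.1743]
eef_rot: [3.141, -0.002, 0.003]
force: [0.3, 0.2, 0.8]
grip_width: 0.0499
```

```bash
python3 - <<'E'
from go import *
g=np.array([533.5,341.5,69.9]);N=n(-10.9)
o=ctrl.get_obs();print(o["ee_pos"],o["grip_width"],o["force"])
for d in(90,60,-20): print(d,(g+d*N).round(1),*delta(g+d*N,tgt(-10.9,30)))
from snap import *
D=snap("d8",2)
crop(D["side"],(190,120,310,240),5,"pics/s8.png",1.0)
E
```

```text
[ 0.51098357 -0.02937145  0.17427069] 0.04992617808281839 [0.30706755 0.17408313 0.81678851]
90 [489.3 350.  147.8] [-21.67 379.38 -26.43] [-0.552 -5.961 -2.165]
60 [504.  347.2 121.9] [ -6.94 376.54 -52.41] [-0.552 -5.961 -2.165]
-20 [543.3 339.6  52.6] [  32.34  368.98 -121.69] [-0.552 -5.961 -2.165]
```

View pics/s8.png

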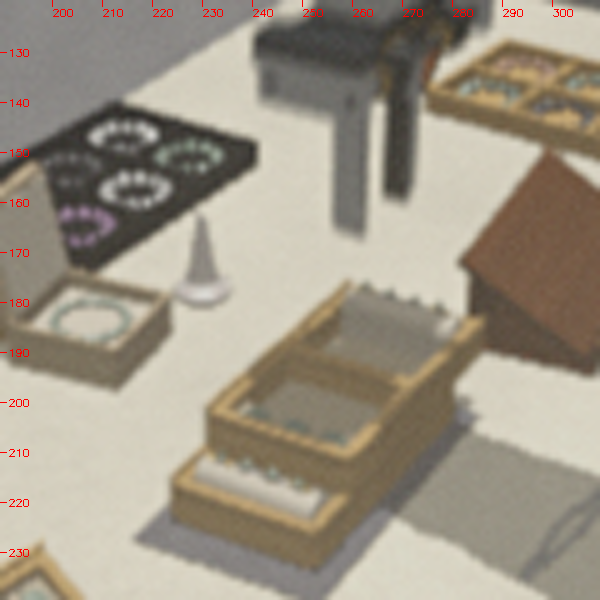

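Request:
{"name": "jog_arm", "arguments": {
  "moves": [
    [[-8, 40, 4], [-0.1, -0.8, -0.3], 50],
    [[-16, 80, 4], [-0.2, -1.8, -0.6], 50],
    [[-22, 120, 4], [-0.3, -2.9, -0.9], 50],
    [[-22, 160, 0], [-0.4, -4, -1.3], 50],
    [[-22, 200, 0], [-0.5, -5, -1.7], 50]
  ]
}}

```text
time_s: 9.78
ee_pos: [0.4874, 0.1563, 0.1708]
eef_rot: [3.123, -0.411, -0.133]
force: [1.8, 0.4, -0.1]
grip_width: 0.0499
```

```bash
python3 - <<'E'
from go import *
g=np.array([533.5,341.5,69.9]);N=n(-10.9)
for d in(90,60,-20): print(d,*delta(g+d*N,tgt(-10.9,30)))
E
```

```text
90 [  1.96 193.67 -23.  ] [-0.017 -1.3   -0.564]
60 [ 16.69 190.84 -48.98] [-0.017 -1.3   -0.564]
-20 [  55.97  183.27 -118.26] [-0.017 -1.3   -0.564]
```

Request:
{"name": "jog_arm", "arguments": {
  "moves": [
    [[2, 40, -2], [0, -0.3, -0.1], 50],
    [[4, 80, -5], [0, -0.6, -0.3], 50],
    [[6, 120, -12], [0, -0.9, -0.4], 50],
    [[9, 158, -25], [0, -1.2, -0.5], 50],
    [[12, 188, -38], [-0.02, -1.3, -0.56], 50]
  ]
}}

```text
time_s: 10.2
ee_pos: [0.5249, 0.3054, 0.1581]
eef_rot: [-3.134, -0.469, -0.141]
force: [-0.2, 0.1, 0.6]
grip_width: 0.0502
```

Request:
{"name": "jog_arm", "arguments": {
  "moves": [
    [[0, 0, 0], [0, 0, 0], 50],
    [[0, 0, 0], [0, 0, 0], 50]
  ]
}}

```text
time_s: 10.37
ee_pos: [0.5248, 0.303, 0.158]
eef_rot: [-3.134, -0.469, -0.144]
force: [0.5, -0.2, 0.0]
grip_width: 0.05
```

```bash
python3 - <<'E'
from go import *
g=np.array([533.5,341.5,69.9]);N=n(-10.9)
o=ctrl.get_obs();print(o["ee_pos"],o["qpos"])
for d in(60,0,-18,-20): print(d,*delta(g+d*N,tgt(-10.9,30)))
from snap import *
D=snap("d9",2)
crop(D["side"],(100,170,250,310),5,"pics/s9.png",1.0)
crop(D["top"],(80,140,200,240),6,"pics/t9.png")
E
```

```text
[0.52484667 0.30297133 0.15799461] [ 0.59701294  0.29943641  1.70998397 -0.42381735  0.81629871  2.55379367]
60 [-20.81  44.2  -36.13] [-0.176 -0.609 -0.567]
0 [  8.65  38.53 -88.09] [-0.176 -0.609 -0.567]
-18 [  17.49   36.83 -103.68] [-0.176 -0.609 -0.567]
-20 [  18.47   36.64 -105.42] [-0.176 -0.609 -0.567]
```

View pics/t9.png

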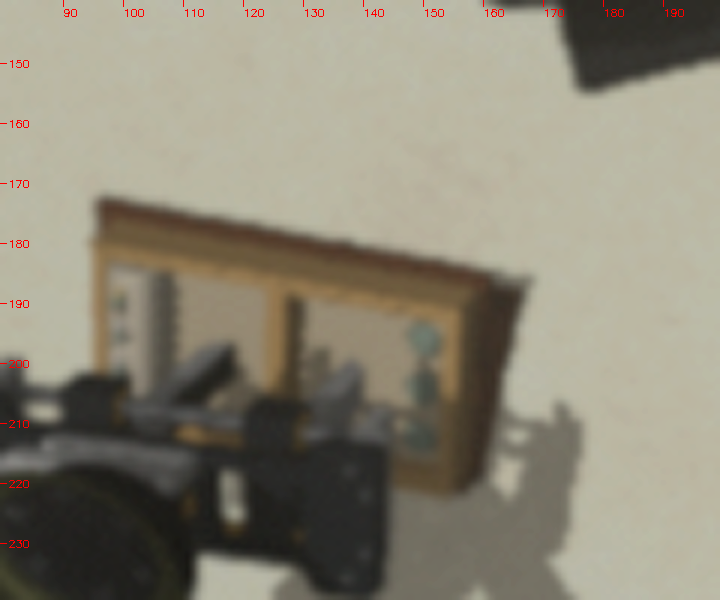

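View pics/s9.png

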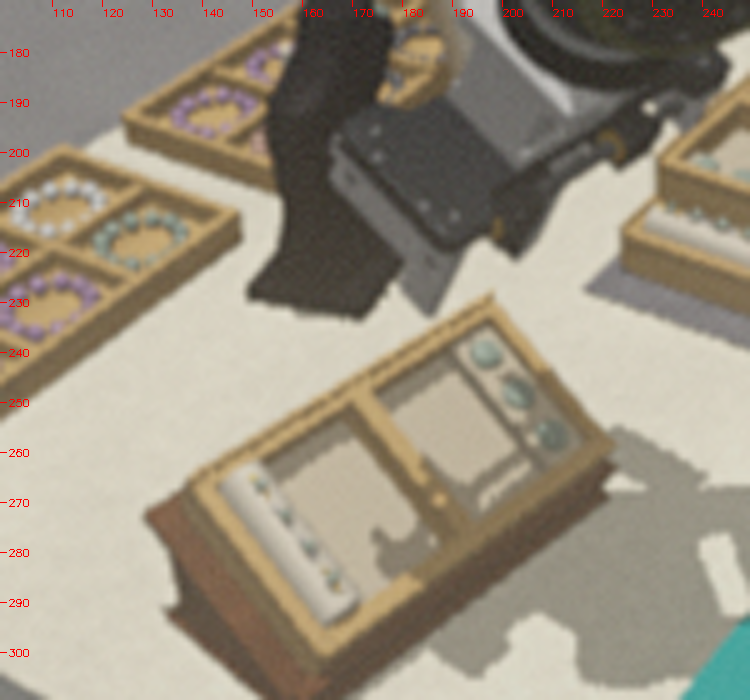

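Joint 6 is at its limit, so I back off, raise the tool and take the equivalent half-turn grasp.

Request:
{"name": "jog_arm", "arguments": {
  "moves": [
    [[-6, -2, 12], [-0.5, 0.1, 0.9], 50],
    [[-15, -5, 30], [-1.2, 0.2, 2], 50],
    [[-25, -8, 48], [-1.9, 0.35, 3.3], 50],
    [[-32, -10, 65], [-2.6, 0.5, 4.6], 50],
    [[-38, -10, 78], [-3.3, 0.63, 5.8], 50]
  ]
}}

```text
time_s: 10.98
ee_pos: [0.4868, 0.2923, 0.2399]
eef_rot: [2.854, -0.37, 0.486]
force: [-0.5, 0.2, 0.1]
grip_width: 0.0502
```

```bash
python3 - <<'E'
from go import *
o=ctrl.get_obs();print(o["ee_pos"],o["eef_rot"],o["qpos"])
R0=R.from_euler("xyz",o["eef_rot"]);Rt=tgt(-10.9,30)*R.from_euler("z",180,degrees=True)
print(R0.as_matrix()[:,2], np.degrees((Rt*R0.inv()).as_rotvec())/5)
E
```

```text
[0.4867805  0.29227916 0.23991923] [ 2.85436214 -0.3698468   0.48564828] [ 0.63445262  0.15019672  1.69042518 -0.40118171  1.01419401  1.93830236]
[ 0.43881798 -0.08872398 -0.89418501] [-13.4606087    2.37191609  25.4242635 ]
```

Request:
{"name": "jog_arm", "arguments": {
  "moves": [
    [[0, 5, 0], [-0.67, 0.12, 1.27], 50],
    [[0, 10, 0], [-1.35, 0.24, 2.54], 50],
    [[0, 15, 0], [-2.02, 0.36, 3.81], 50],
    [[0, 20, 0], [-2.7, 0.47, 5.08], 50],
    [[0, 25, 0], [-3.37, 0.59, 6.35], 50]
  ]
}}

```text
time_s: 11.4
ee_pos: [0.4871, 0.3177, 0.2383]
eef_rot: [2.681, -0.129, 1.083]
force: [-0.2, -0.5, -0.1]
grip_width: 0.0501
```

Request:
{"name": "jog_arm", "arguments": {
  "moves": [
    [[0, 5, 0], [-0.67, 0.12, 1.27], 50],
    [[0, 10, 0], [-1.35, 0.24, 2.54], 50],
    [[0, 15, 0], [-2.02, 0.36, 3.81], 50],
    [[0, 20, 0], [-2.7, 0.47, 5.08], 50],
    [[0, 20, 0], [-3.37, 0.59, 6.35], 50]
  ]
}}

```text
time_s: 11.82
ee_pos: [0.4871, 0.3381, 0.2382]
eef_rot: [2.67, 0.164, 1.638]
force: [-0.2, 0.1, 0.7]
grip_width: 0.05
```

Request:
{"name": "jog_arm", "arguments": {
  "moves": [
    [[0, 0, 0], [-0.67, 0.12, 1.27], 50],
    [[0, 0, 0], [-1.35, 0.24, 2.54], 50],
    [[0, 0, 0], [-2.02, 0.36, 3.81], 50],
    [[0, 0, 0], [-2.7, 0.47, 5.08], 50],
    [[0, 0, 0], [-3.37, 0.59, 6.35], 50]
  ]
}}

```text
time_s: 12.23
ee_pos: [0.4871, 0.3375, 0.2382]
eef_rot: [2.827, 0.416, 2.237]
force: [0.2, -0.3, -0.1]
grip_width: 0.0503
```

```bash
python3 - <<'E'
from go import *
o=ctrl.get_obs();print(o["ee_pos"],o["eef_rot"],o["qpos"])
g=np.array([533.5,341.5,69.9]);N=n(-10.9);Rt=tgt(-10.9,30)*R.from_euler("z",180,degrees=True)
for d in(90,60,0,-18,-20): print(d,*delta(g+d*N,Rt))
E
```

```text
[0.48708741 0.3374593  0.23824629] [2.82655191 0.41593664 2.2366013 ] [ 0.72838558  0.21786306  1.63000672 -0.488149    1.03299455  0.19397413]
90 [  2.22  12.55 -90.4 ] [-3.43   0.64   6.493]
60 [  16.95    9.71 -116.38] [-3.43   0.64   6.493]
0 [  46.41    4.04 -168.35] [-3.43   0.64   6.493]
-18 [  55.25    2.34 -183.93] [-3.43   0.64   6.493]
-20 [  56.23    2.15 -185.67] [-3.43   0.64   6.493]
```

Request:
{"name": "jog_arm", "arguments": {
  "moves": [
    [[0, 3, -15], [-0.68, 0.12, 1.3], 50],
    [[0, 6, -30], [-1.36, 0.25, 2.6], 50],
    [[0, 9, -50], [-2.05, 0.38, 3.9], 50],
    [[0, 12, -70], [-2.74, 0.51, 5.2], 50],
    [[2, 12.5, -90], [-3.43, 0.64, 6.49], 50]
  ]
}}

```text
time_s: 12.65
ee_pos: [0.4889, 0.3504, 0.1476]
eef_rot: [3.131, 0.523, 2.93]
force: [0.2, -0.2, 0.3]
grip_width: 0.0499
```

Request:
{"name": "jog_arm", "arguments": {
  "moves": [
    [[5, -1, -9], [0, 0, 0], 50],
    [[10, -2, -18], [0, 0, 0], 50],
    [[15, -3, -26], [0, 0, 0], 50],
    [[15, -3, -26], [0, 0, 0], 50]
  ]
}}

```text
time_s: 12.98
ee_pos: [0.5049, 0.3468, 0.1211]
eef_rot: [3.128, 0.523, 2.92]
force: [0.1, -0.6, -0.7]
grip_width: 0.0499
```

```bash
python3 - <<'E'
from go import *
from snap import *
D=snap("d10")
o=ctrl.get_obs();print(o["ee_pos"],o["eef_rot"],o["qpos"])
g=np.array([533.5,341.5,69.9]);N=n(-10.9);Rt=tgt(-10.9,30)*R.from_euler("z",180,degrees=True)
for d in(0,-18,-20): print(d,*delta(g+d*N,Rt))
crop(D["side"],(100,190,250,310),5,"pics/s10.png",1.0)
crop(D["top"],(80,150,200,240),6,"pics/t10.png")
E
```

```text
[0.50462104 0.34742962 0.12253297] [3.12715344 0.52338803 2.92094394] [ 0.71778291  0.38083949  1.7106249  -0.58285548  0.79935512 -0.27613019]
0 [ 28.88  -5.93 -52.63] [-0.141  0.027  0.266]
-18 [ 37.72  -7.63 -68.22] [-0.141  0.027  0.266]
-20 [ 38.7   -7.82 -69.95] [-0.141  0.027  0.266]
```

View pics/t10.png

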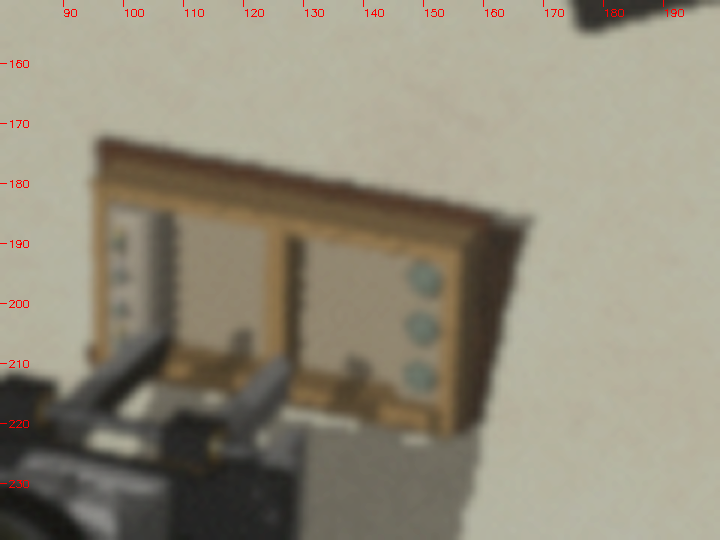

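View pics/s10.png

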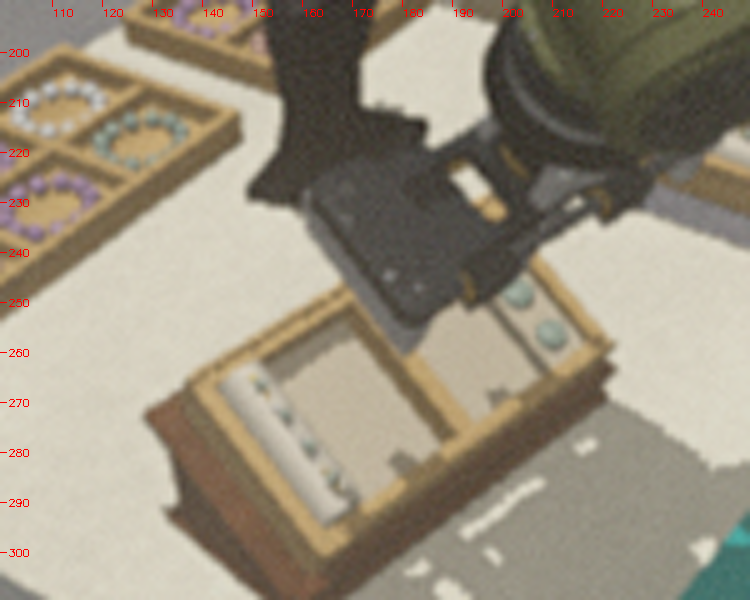

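Request:
{"name": "jog_arm", "arguments": {
  "moves": [
    [[10, -2, -18], [-0.08, 0.02, 0.15], 50],
    [[20, -4, -36], [-0.14, 0.03, 0.27], 50],
    [[28.5, -6, -52], [-0.14, 0.03, 0.27], 50],
    [[34, -7, -61], [-0.14, 0.03, 0.27], 50],
    [[37.5, -7.5, -68], [-0.14, 0.03, 0.27], 50]
  ]
}}

```text
time_s: 13.5
ee_pos: [0.5422, 0.3399, 0.0538]
eef_rot: [-3.141, 0.523, 2.953]
force: [-0.2, 1.0, 0.3]
grip_width: 0.0501
```

```bash
python3 - <<'E'
from go import *
from snap import *
D=snap("d11")
o=ctrl.get_obs();print(o["ee_pos"],o["eef_rot"],o["force"])
g=np.array([533.5,341.5,69.9]);N=n(-10.9);Rt=tgt(-10.9,30)*R.from_euler("z",180,degrees=True)
for d in(-18,-20): print(d,*delta(g+d*N,Rt))
crop(D["top"],(80,160,200,240),6,"pics/t11.png")
E
```

```text
[0.54180814 0.33992733 0.05371391] [-3.13992592  0.5226556   2.95390487] [-1.02013419  0.36457815  0.18164012]
-18 [ 0.53 -0.13  0.6 ] [ 0.014 -0.014 -0.02 ]
-20 [ 1.51 -0.32 -1.13] [ 0.014 -0.014 -0.02 ]
```

View pics/t11.png

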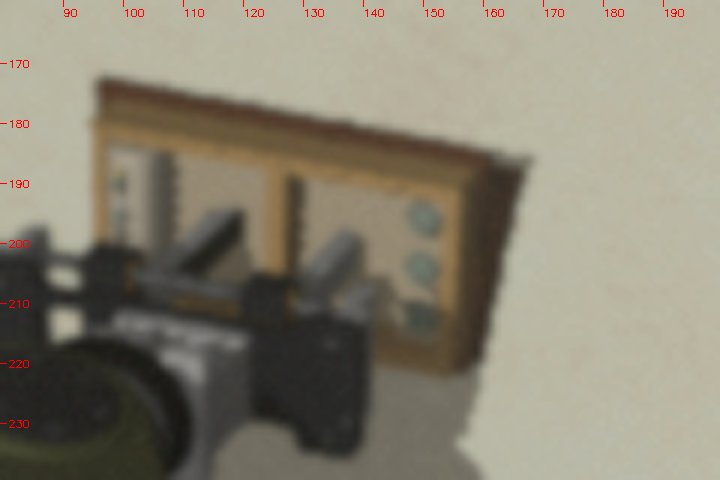

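Fingertips at about (117,196) and (138,200) straddle the divider at about (126,195). The last step is down and close.

Request:
{"name": "jog_arm", "arguments": {
  "moves": [
    [[1.4, -0.3, -1], [0, 0, 0], 35],
    [[1.4, -0.3, -1], [0, 0, 0], 20],
    [[1.4, -0.3, -1], [0, 0, 0], 8],
    [[1.4, -0.3, -1], [0, 0, 0], 6],
    [[1.4, -0.3, -1], [0, 0, 0], 6]
  ],
  "squeeze": 10
}}

```text
time_s: 14.02
ee_pos: [0.5431, 0.34, 0.0535]
eef_rot: [-3.141, 0.523, 2.954]
force: [-0.3, -0.1, 0.8]
grip_width: 0.02
```

Request:
{"name": "jog_arm", "arguments": {
  "moves": [
    [[0, 0, 0], [0, 0, 0], 6],
    [[0, 0, 0], [0, 0, 0], 6],
    [[0, 0, 0], [0, 0, 0], 6],
    [[0, 0, 0], [0, 0, 0], 6]
  ]
}}

```text
time_s: 14.35
ee_pos: [0.5431, 0.3399, 0.0533]
eef_rot: [-3.14, 0.523, 2.955]
force: [-3.1, -0.1, 3.9]
grip_width: 0.0098
```

Request:
{"name": "jog_arm", "arguments": {
  "moves": [
    [[0, 0, 0], [0, 0, 0], 5],
    [[0, 0, 0], [0, 0, 0], 5],
    [[-2.5, 0.5, 4.3], [0, 0, 0], 5],
    [[-7.4, 1.4, 13], [0, 0, 0], 5],
    [[-14.7, 2.8, 26], [0, 0, 0], 5]
  ],
  "squeeze": 50
}}

```text
time_s: 14.77
ee_pos: [0.5277, 0.342, 0.0784]
eef_rot: [-3.138, 0.521, 2.955]
force: [0.6, 1.2, -1.8]
grip_width: 0.0094
```

```bash
python3 - <<'E'
from go import *
from snap import *
D=snap("d12")
o=ctrl.get_obs();print(o["ee_pos"],o["eef_rot"],o["force"],o["qpos"])
crop(D["side"],(100,190,250,310),5,"pics/s12.png",1.0)
E
```

```text
[0.52812892 0.34332694 0.08099086] [3.14091933 0.52430336 2.95424921] [-0.46246257  0.39247572 -2.83612572] [ 0.68274827  0.4674136   1.69817493 -0.61959543  0.71843802 -0.27981738]
```

View pics/s12.png

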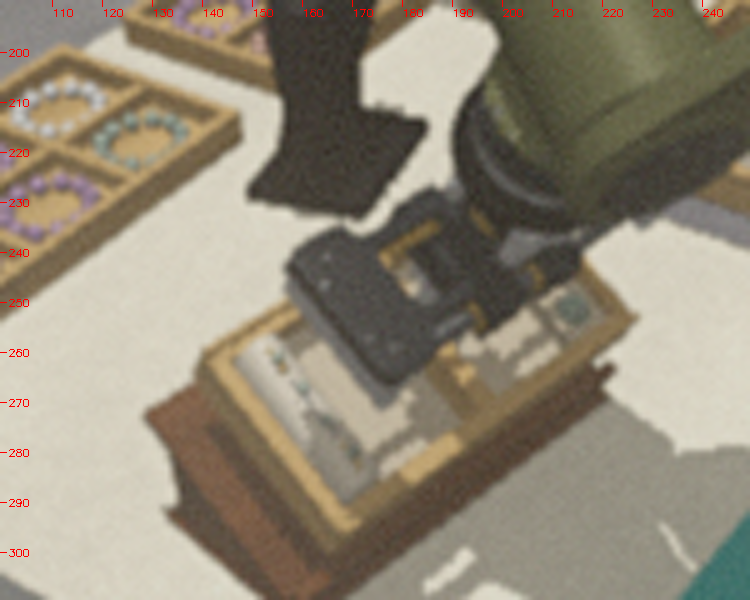

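Request:
{"name": "jog_arm", "arguments": {
  "moves": [
    [[-5, 0, 15], [0, 0, 0], 5],
    [[-10, 0, 35], [0, 0.3, 0], 5],
    [[-16, -4, 58], [0.1, 1, 0.1], 5],
    [[-18, -12, 78], [0.2, 1.9, 0.3], 5],
    [[-18, -24, 94], [0.3, 2.9, 0.6], 5]
  ]
}}

```text
time_s: 15.28
ee_pos: [0.5094, 0.3197, 0.1747]
eef_rot: [-3.128, 0.266, 3.017]
force: [-0.0, 0.3, -2.7]
grip_width: 0.0094
```

```bash
python3 - <<'E'
from go import *
print(ctrl.get_obs()["qpos"],*delta((530.2,0.3,145),tgt(0.2)*R.from_euler("z",180,degrees=True)))
E
```

```text
[ 0.58100041  0.33753758  1.56810714 -0.21015844  1.0504474  -0.77521206] [  20.77 -319.38  -29.66] [0.344 3.031 1.484]
```

Request:
{"name": "jog_arm", "arguments": {
  "moves": [
    [[0, -22, 0], [0.05, 0.6, 0.3], 5],
    [[0, -50, 0], [0.1, 1.3, 0.6], 5],
    [[0, -82, 0], [0.2, 2, 0.9], 5],
    [[2, -116, 0], [0.3, 2.6, 1.2], 5],
    [[4, -150, 0], [0.34, 3.03, 1.48], 5]
  ]
}}

```text
time_s: 15.7
ee_pos: [0.5143, 0.167, 0.1728]
eef_rot: [-3.139, 0.001, -3.14]
force: [0.8, -0.7, -3.0]
grip_width: 0.0095
```

Request:
{"name": "jog_arm", "arguments": {
  "moves": [
    [[4, -34, 0], [0, 0, 0], 5],
    [[8, -68, 0], [0, 0, 0], 5],
    [[11, -100, 0], [0, 0, 0], 5],
    [[14, -128, -4], [0, 0, 0], 5],
    [[16, -150, -10], [0, 0, 0], 5]
  ]
}}

```text
time_s: 16.12
ee_pos: [0.5306, 0.0163, 0.163]
eef_rot: [-3.137, 0.004, 3.14]
force: [-0.0, -0.3, -2.9]
grip_width: 0.0097
```

```bash
python3 - <<'E'
from go import *
print(ctrl.get_obs()["ee_pos"],*delta((530.2,0.3,85),tgt(0.2)*R.from_euler("z",180,degrees=True)))
E
```

```text
[0.53058078 0.0162761  0.16302573] [ -0.38 -15.98 -78.03] [0.049 0.047 0.056]
```

Request:
{"name": "jog_arm", "arguments": {
  "moves": [
    [[0, -5, -15], [0.05, 0.05, 0.06], 5],
    [[0, -10, -30], [0.05, 0.05, 0.06], 5],
    [[0, -14, -46], [0.05, 0.05, 0.06], 5],
    [[-0.4, -15, -60], [0.05, 0.05, 0.06], 5],
    [[-0.4, -15, -70], [0.05, 0.05, 0.06], 5]
  ]
}}

```text
time_s: 16.53
ee_pos: [0.5294, 0.0032, 0.0914]
eef_rot: [3.141, -0.003, -3.137]
force: [-0.2, 0.8, -2.7]
grip_width: 0.01
```

```bash
python3 - <<'E'
from go import *
from snap import *
D=snap("d13",4)
print(ctrl.get_obs()["ee_pos"],*delta((530.2,0.3,85),tgt(0.2)*R.from_euler("z",180,degrees=True)))
crop(D["side"],(215,145,293,240),8,"pics/s13.png",1.0)
crop(D["top"],(190,160,310,240),6,"pics/t13.png")
E
```

```text
[0.53036537 0.00369974 0.09378993] [-0.17 -3.4  -8.79] [-0.006  0.003 -0.019]
```

View pics/s13.png

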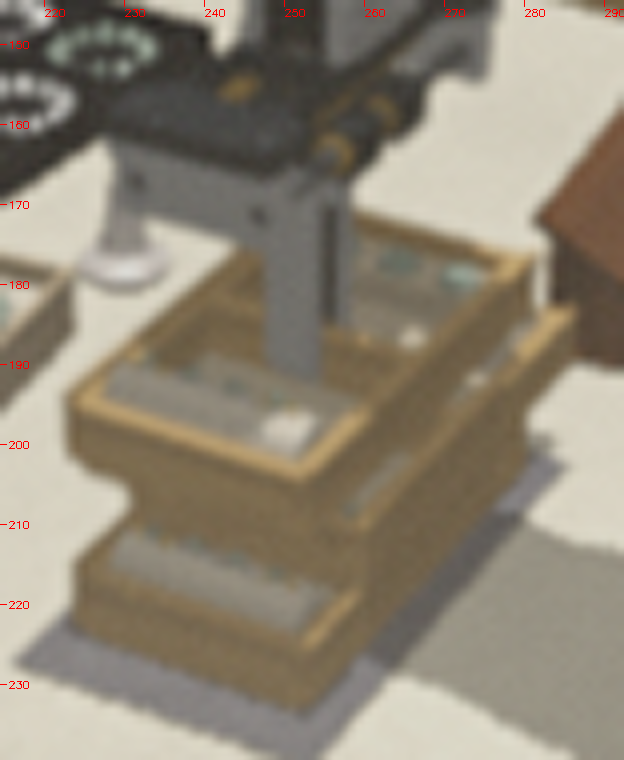

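View pics/t13.png

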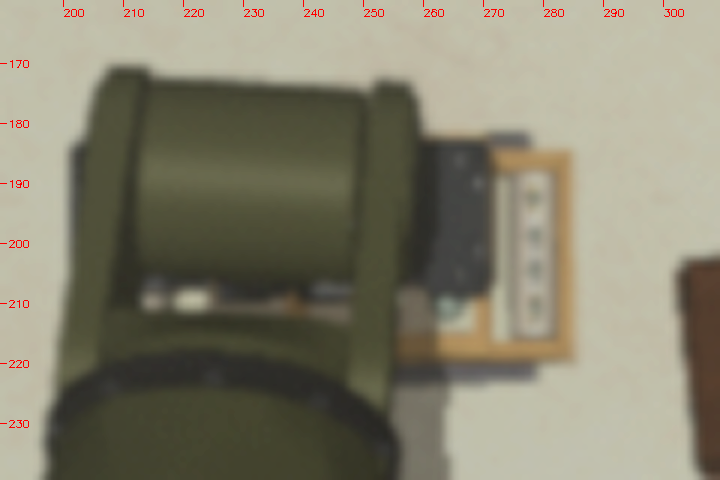

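```bash
python3 - <<'E'
from snap import *
D=pickle.load(open("d13.pkl","rb"));S=D["side"];T=D["top"]
b=np.array([(65,395),(303,482),(535,255)])/8+[214.5,144.5]
a=np.array([(77,570),(303,650)])/8+[214.5,144.5]
B=ray(S,b,.118)*1e3;A=ray(S,a,.037)*1e3
print(B.round(1).tolist(),A.round(1).tolist())
crop(T,(252,175,292,225),14,"pics/t13b.png",1.4)
E
```

```text
[[575.0, 104.1, 118.0], [474.3, 108.7, 118.0], [474.7, -74.6, 118.0]] [[576.1, 98.4, 37.0], [479.0, 98.1, 37.0]]
```

View pics/t13b.png

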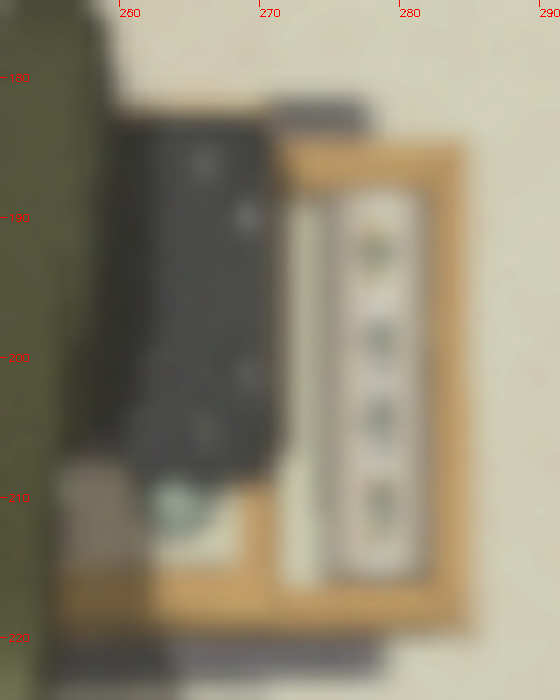

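```bash
python3 - <<'E'
from snap import *
D=pickle.load(open("d13.pkl","rb"));T=D["top"]
print(ray(T,[(266,182),(266,219.8),(271.2,214)],.118)*1e3);print(ray(T,[(280,184.5),(280,219.7),(284.9,200)],.067)*1e3);print(ray(T,[(271.5,215)],.114)*1e3)
E
```

```text
[[580.5454369  -72.89099204 118.        ]
 [473.61332569 -72.45418302 118.        ]
 [489.8453359  -87.12132579 118.        ]]
[[ 579.97101809 -114.88821981   67.        ]
 [ 475.78503566 -114.08337938   67.        ]
 [ 533.81469093 -128.9846307    67.        ]]
[[487.23988397 -88.04701293 114.        ]]
```

Request:
{"name": "jog_arm", "arguments": {
  "moves": [
    [[0.3, -1.7, 0], [0, 0, 0], 5],
    [[0.3, -3.4, -2], [0, 0, -0.02], 5],
    [[0.3, -3.4, -7], [0, 0, -0.02], 5],
    [[0.3, -3.4, -12], [0, 0, -0.02], 5],
    [[0.3, -3.4, -16], [0, 0, -0.02], 5]
  ]
}}

```text
time_s: 17.35
ee_pos: [0.5301, 0.0001, 0.0762]
eef_rot: [3.141, -0.002, -3.139]
force: [0.2, 0.3, -2.1]
grip_width: 0.0098
```

Request:
{"name": "jog_arm", "arguments": {
  "moves": [
    [[0, 0, -0.7], [0, 0, 0], 5],
    [[0, 0, -1.4], [0, 0, 0], 5],
    [[0, 0, -2], [0, 0, 0], 5],
    [[0, 0, -2], [0, 0, 0], 5]
  ]
}}

```text
time_s: 17.68
ee_pos: [0.5303, 0.0002, 0.075]
eef_rot: [3.141, -0.001, -3.138]
force: [0.1, -0.4, -1.9]
grip_width: 0.0097
```

Request:
{"name": "jog_arm", "arguments": {
  "moves": [
    [[0, 0, -0.6], [0, 0, 0], 5],
    [[0, 0, -1.2], [0, 0, 0], 5],
    [[0, 0, -1.2], [0, 0, 0], 5]
  ]
}}

```text
time_s: 17.93
ee_pos: [0.5303, 0.0002, 0.0738]
eef_rot: [3.141, -0.001, -3.138]
force: [-1.1, 0.8, -3.0]
grip_width: 0.0097
```

Request:
{"name": "jog_arm", "arguments": {
  "moves": [
    [[0, 0, -0.5], [0, 0, 0], 5],
    [[0, 0, -1], [0, 0, 0], 5],
    [[0, 0, -1], [0, 0, 0], 5]
  ]
}}

```text
time_s: 18.18
ee_pos: [0.5304, 0.0002, 0.0732]
eef_rot: [3.141, -0.001, -3.138]
force: [-2.1, 0.8, 3.1]
grip_width: 0.0096
```

Request:
{"name": "jog_arm", "arguments": {
  "moves": [
    [[0, 0, -0.4], [0, 0, 0], 5],
    [[0, 0, -0.8], [0, 0, 0], 5],
    [[0, 0, -0.8], [0, 0, 0], 5]
  ]
}}

```text
time_s: 18.43
ee_pos: [0.5304, 0.0002, 0.0732]
eef_rot: [3.141, -0.0, -3.138]
force: [-7.9, 1.1, 13.9]
grip_width: 0.01
```

Request:
{"name": "jog_arm", "arguments": {
  "moves": [
    [[-0.4, 0, 0.4], [0, 0, 0], 5],
    [[-0.8, 0, 0.6], [0, 0, 0], 5],
    [[-0.8, 0, 0.6], [0, 0, 0], 5]
  ]
}}

```text
time_s: 18.68
ee_pos: [0.5301, 0.0002, 0.0732]
eef_rot: [3.141, 0.001, -3.138]
force: [2.2, -0.3, 5.8]
grip_width: 0.0096
```

```bash
python3 - <<'E'
from go import *
from snap import *
D=snap("d14",4)
o=ctrl.get_obs();print(o["ee_pos"],o["force"],o["moment"])
crop(D["side"],(215,155,293,240),8,"pics/s14.png",1.0)
E
```

```text
[5.30113658e-01 1.80464795e-04 7.32029013e-02] [2.22185014 0.52417285 5.46468861] [ 0.15870047 -0.37137861  0.015809  ]
```

View pics/s14.png

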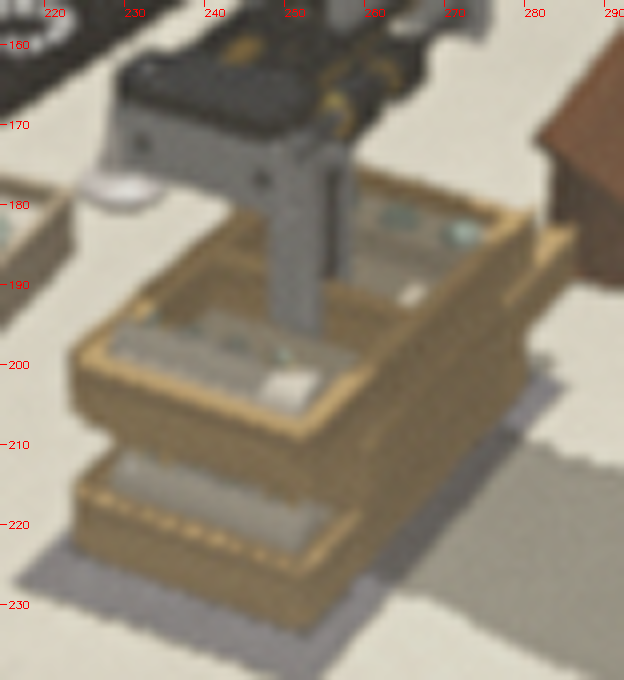

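Seated. The force is light, so I release and retreat straight up.

Request:
{"name": "jog_arm", "arguments": {
  "moves": [
    [[0.2, 0, 0.2], [0, 0, 0], 14],
    [[0.2, 0, 0.2], [0, 0, 0], 20],
    [[0.2, 0, 0.2], [0, 0, 0], 40],
    [[0.2, 0, 0.2], [0, 0, 0], 46],
    [[0.2, 0, 0.2], [0, 0, 0], 46]
  ]
}}

```text
time_s: 19.5
ee_pos: [0.5295, 0.0002, 0.0726]
eef_rot: [3.141, -0.001, -3.138]
force: [0.4, -0.2, -0.4]
grip_width: 0.0366
```

Request:
{"name": "jog_arm", "arguments": {
  "moves": [
    [[0, 0, 12], [0, 0, 0], 46],
    [[0, 0, 30], [0, 0, 0], 46],
    [[0, 0, 60], [0, 0, 0], 46],
    [[0, 0, 95], [0, 0, 0], 46],
    [[0, 0, 130], [0, 0, 0], 46]
  ]
}}

```text
time_s: 19.92
ee_pos: [0.5292, 0.0002, 0.204]
eef_rot: [3.141, -0.002, -3.138]
force: [-0.2, 0.1, 0.1]
grip_width: 0.0461
```

Request:
{"name": "jog_arm", "arguments": {
  "moves": [
    [[-35, 0, 10], [0, 0, 0], 46],
    [[-70, 0, 20], [0, 0, 0], 46],
    [[-105, 0, 30], [0, 0, 0], 46],
    [[-140, 0, 35], [0, 0, 0], 46],
    [[-170, 0, 40], [0, 0, 0], 46]
  ]
}}

```text
time_s: 20.33
ee_pos: [0.3577, 0.0003, 0.2429]
eef_rot: [3.141, -0.001, -3.138]
force: [-0.1, 0.1, 0.0]
grip_width: 0.0459
```

```bash
python3 - <<'E'
from go import *
from snap import *
D=snap("d15",5)
o=ctrl.get_obs();print(o["ee_pos"],o["force"],o["time_s"])
crop(D["side"],(215,155,293,240),8,"pics/s15.png",1.0)
crop(D["top"],(195,170,295,230),8,"pics/t15.png")
cv2.imwrite("pics/side15.png",D["side"]["frame"][:,:,::-1]);cv2.imwrite("pics/top15.png",D["top"]["frame"][:,:,::-1])
E
```

```text
[3.60046281e-01 1.99202532e-04 2.42397403e-01] [ 0.87870969 -0.02416551 -0.6029652 ] 20.8333
```

View pics/s15.png

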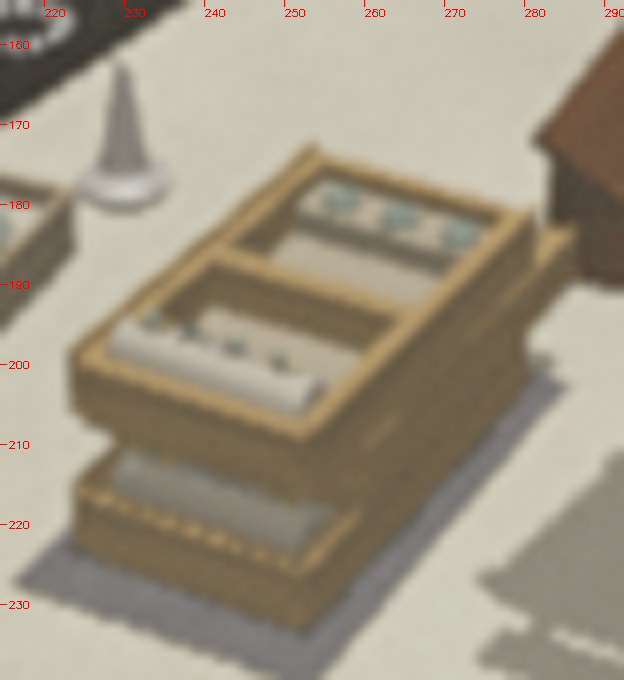

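View pics/t15.png

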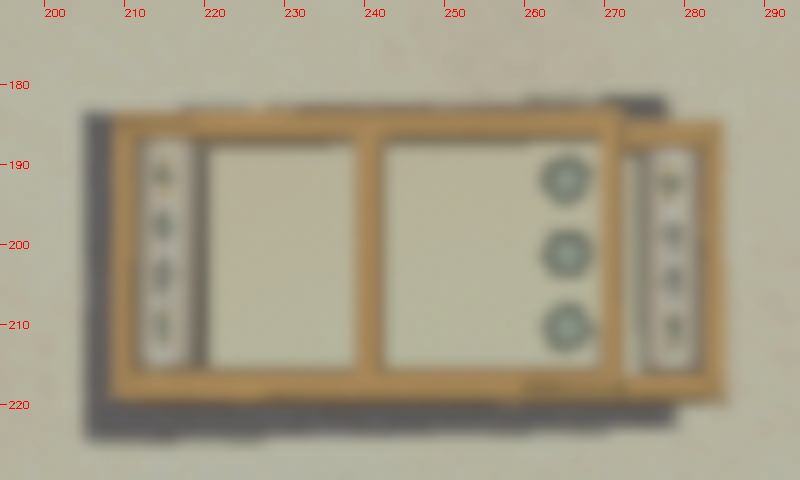

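View pics/top15.png

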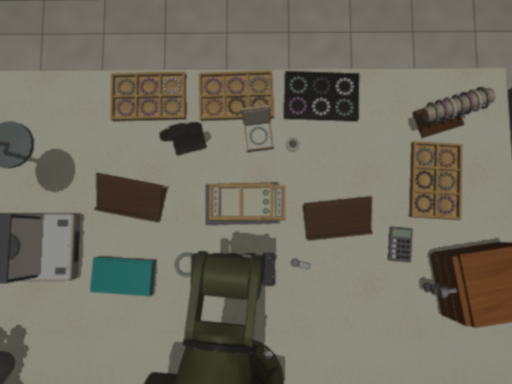

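View pics/side15.png

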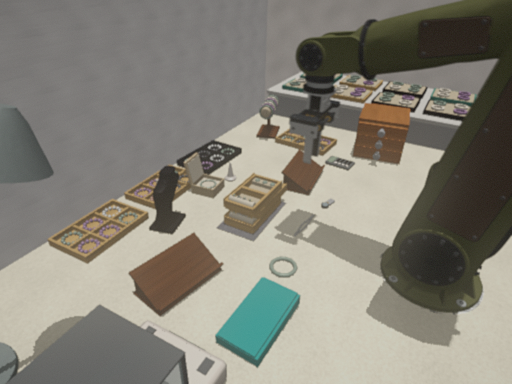

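```bash
python3 - <<'E' 2>&1 | grep -v Deprec
from snap import *
from m import quad
D=pickle.load(open("d15.pkl","rb"));T=D["top"]
# b outline from hand-read corners (crop8: u=x/8+194.5, v=y/8+169.5)
k=lambda L:np.array(L)/8+[194.5,169.5]
b=k([(115,113),(622,108),(622,401),(110,403)])
B=ray(T,b,.097)*1e3;print("b",B.round(1).tolist(),B.mean(0))
c=k([(722,122),(722,402)]);C=ray(T,c,.067)*1e3;print("c end",C.round(1).tolist())
# divider of b centre at z .093
print("b div",ray(T,k([(370,255)]),.093)*1e3,"c roll edges",ray(T,k([(643,255),(697,255)]),.063)*1e3,"b end",ray(T,k([(622,255)]),.093)*1e3)
D0=pickle.load(open("d0.pkl","rb"))
for n in("top","side"):
    d=np.abs(D0[n]["frame"].astype(int)-D[n]["frame"]).max(2)>35
    cv2.imwrite(f"pics/diff_{n}.png",d.astype(np.uint8)*255)
E
```

```text
b [[579.3, 92.0, 97.0], [580.5, -91.1, 97.0], [474.9, -90.5, 97.0], [474.6, 92.6, 97.0]] [527.31364752   0.72162215  97.        ]
c end [[579.2, -128.9, 67.0], [475.6, -128.0, 67.0]]
b div [[ 5.27860381e+02 -1.01604928e-01  9.30000000e+01]] c roll edges [[ 530.17708486  -99.52129645   63.        ]
 [ 530.11824303 -119.49757298   63.        ]] b end [[527.59279507 -90.94450986  93.        ]]
```

View pics/diff_top.png

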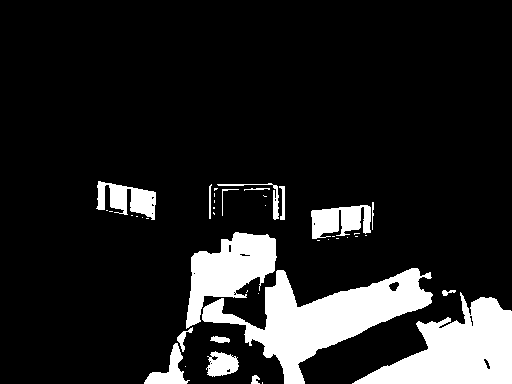

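```bash
python3 - <<'E'
from station import ctrl
print(ctrl.hand_in())
E
```

```text
the job is handed in; nothing more can be done
None
```

I stacked both trays on tray_a and handed the job in at about 21 s. tray_c (roll to the right) is on tray_a, and tray_b (roll to the left) is on tray_c. Each tray is turned end for end from the one below and stepped about 38 mm.

**Seating:** Both trays touched down at the height expected for sitting on the ledges; caught on a lip they would have stopped about 4 mm higher. The final pictures show them level between the lips.

**Gaps to the rolls:** I estimate 6–7 mm each. The readings of tray_c's position ranged from 36.5 to 39.5 mm, so those gaps are good to a couple of millimetres.

**Bystanders:** The before/after top picture showed no change apart from the trays and the robot. The arm hid part of the counter there, including the tweezers and, in part, the bangle. In the side view the bangle looks unmoved and the tweezers are in shadow; the arm never went near the counter there.

**Checks that disagreed:**
- **Camera heights:** The two views together read heights 4–5 mm low, so I used the stated heights.
- **Joint 6:** It read 2.554 against the listed 2.55 limit while approaching tray_b. I backed off at once and took the equivalent half-turn grasp.

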